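# Close a meter's twist-lock port over its inner canister

### The job

Stand the small metal canister upright in the shallow dish of the meter's sloping round port and let go of it. Then put the white outer shell over it, with the ends of its grip bar over the port's two gaps, push it fully home against the port plate, and twist it clockwise until its grip bar lines up with the two dark marker ribs. Leave the screwdriver, the hand tester and the grey tray where they are.

Things in the scene. Friction and masses are not known exactly. Their poses are not given: they have to be found in the camera images.
- port: Round twist-lock port on a fixed white meter on a sloping shelf. Origin: centre of the surface of its 86 mm plate. z points out of the plate, 30 degrees from vertical, leaning to the meter's front; x runs uphill, along the two dark marker ribs. On the plate: a 44 mm wide neck, and on it a flange, 56 mm wide, z 10 to 14 mm, with two opposite gaps for the shell's tabs.
- port_dish (a point): Centre of the floor of the shallow dish on top of the port's flange (port frame z 14 mm). Dish 39 mm wide inside, its rim 42 mm wide outside and 5 mm high. The canister stands here, its axis along the port's z.
- port_gap (a point): Middle of one of the flange's two gaps (the other is opposite), 25 mm from the port's axis, port z 14 mm. Each gap is 72 degrees wide, centred 60 degrees from the port's x towards its y. With the tabs in the gaps the shell then turns clockwise (looking down on the port) by 60 degrees to the ribs; stops end the turn about 6 degrees past the ribs, and 13 degrees anticlockwise of the gap line.
- port_rib (a point): The uphill one of two dark marker ribs at the plate's edge, 39 to 57 mm from the port's axis along its x, one on each side. The closed shell's grip bar lies along the line through both.
- canister_mid (a point): Centre (half-way up) of a loose plain aluminium canister, 33 mm in diameter, 42 mm high, about 90 g, with a dark band near its top; z is its axis, upwards. It starts standing on the bench. Standing in the dish, its centre is at z 35 mm in the port's frame.
- shell_bar (a point): Centre of the grip bar on top of a loose white plastic shell (about 130 g, mouth down on the bench). Bar 52 mm along x, 14 mm along y, 28 mm high. The shell's flat top is 14 mm below this point, its rim 80 mm below; outside 68 mm wide, inside 61 mm wide and 62 mm high. Fully home, the rim is on the plate and this point at z 80 mm in the port's frame. Half a turn makes no difference.
- shell_tab (a point): Centre of one of the shell's two inward tabs, under the two ends of the bar (on its +x and -x), 28 mm from its axis, 76.5 mm below the bar's centre. A tab is 20 mm wide, 5 mm high and sticks in to 25 mm from the axis. Tabs pass the gaps with 12 degrees to spare either way and 2 mm sideways, and turn in under the flange with 4 mm of height to spare.
- screwdriver: Loose screwdriver, 180 mm long, lying on the bench in front of the meter; not to be disturbed. Origin at the middle of its length, underside.
- tester: Loose orange hand tester, 130 x 68 x 28 mm, lying on the bench; not to be disturbed. Origin: centre of its underside.
- gland_tray: Loose open grey tray, 130 x 100 x 35 mm, empty; not to be disturbed. Origin: centre of its underside.
There are look-alikes about, which are no part of the job. What is meant by the part that bears shell_bar is not pink, and is the larger of those in its own colour. Several things look just like the part that bears canister_mid: the one meant starts nearest to the robot's base.

How it is judged (in metres and radians):
On the way, in this order (a step that is already met when the one before it is completed fails the run):
1. the canister stands in the port's dish, let go (x of canister_mid in the frame of port between -0.006 and 0.006 m and y of canister_mid in the frame of port between -0.006 and 0.006 m and z of canister_mid in the frame of port between 0.031 and 0.039 m and angle between the z axis of canister_mid and the z axis of port, either way round below 0.15 rad and contact force between the fingers and canister below 0.1 N), for 0.2 s.
2. the shell is fully home over the canister, not yet twisted (x of canister_mid in the frame of port between -0.006 and 0.006 m and y of canister_mid in the frame of port between -0.006 and 0.006 m and z of canister_mid in the frame of port between 0.031 and 0.039 m and angle between the z axis of canister_mid and the z axis of port, either way round below 0.15 rad and x of shell_bar in the frame of port between -0.008 and 0.008 m and y of shell_bar in the frame of port between -0.008 and 0.008 m and z of shell_bar in the frame of port between 0.076 and 0.084 m and angle between the z axis of shell_bar and the z axis of port, either way round below 0.1 rad and angle between the x axis of shell_bar and the x axis of port, either way round above 0.5 rad), for 0.1 s.
At the end, for the whole second after the job is handed in: Canister in the dish: centre within 6 mm of the port axis each way and 4 mm in height, tilted under 8 degrees. Shell home over it: bar centre within 8 mm of the axis each way and 4 mm in height, tilted under 5 degrees, bar within 9 degrees of the ribs, at rest (x of canister_mid in the frame of port between -0.006 and 0.006 m and y of canister_mid in the frame of port between -0.006 and 0.006 m and z of canister_mid in the frame of port between 0.031 and 0.039 m and angle between the z axis of canister_mid and the z axis of port, either way round below 0.15 rad and x of shell_bar in the frame of port between -0.008 and 0.008 m and y of shell_bar in the frame of port between -0.008 and 0.008 m and z of shell_bar in the frame of port between 0.076 and 0.084 m and angle between the z axis of shell_bar and the z axis of port, either way round below 0.1 rad and angle between the x axis of shell_bar and the x axis of port, either way round below 0.17 rad and linear speed of shell below 0.02 m/s); the robot touches nothing.
It fails at once if the screwdriver is moved by more than 30 mm (distance of screwdriver from where it was at the start of the episode above 0.03 m).
It fails at once if the hand tester is moved by more than 30 mm (distance of tester from where it was at the start of the episode above 0.03 m).
It fails at once if the grey tray is moved by more than 30 mm (distance of gland_tray from where it was at the start of the episode above 0.03 m).
It also fails if it takes over 61 s, if anything falls off the work surface, if the arm or the gripper's body presses on something with over 40 N, if the wrist force passes 120 N, or if a joint passes its speed limit or range.

### The arm

A 6-joint arm with a two-finger parallel gripper is mounted at the origin on the work surface. World frame = base frame: x ahead of the robot, y to its left, z up, the work surface at z = 0. Lengths are in mm, angles in rad, forces in N, time in s.
With the tool pointing down it reaches from about 275 to 750 mm from the base axis. Payload 10.2 kg.
Tool frame: the origin (TCP) lies at the very end of the fingers, on their centre line; the grasp point (between the pads) lies 19 mm behind it (ctrl.grip_depth is the distance from the TCP to the grasp point, in mm); z points along the fingers, x is the direction in which the jaws open and shut, and the axes are right-handed (so a half turn about z gives the same grasp; the last joint's range is limited). The gripper opens to 85 mm and grips with 20 to 120 N. Pads are 22 mm wide; open, the fingers measure 114 mm over their backs; the gripper's body (76 mm by 85 mm) begins 54 mm behind the grasp point. The pads swing forward as they close: fully open they stand 13 mm farther back than shut.
Start: joints at [1.072, 0.313, 1.498, -0, 1.331, -0.223], TCP at [142.979, 505.161, 202.994] pointing down, gripper open.
Joint ranges: [-2.94, 2.94], [-0.97, 2.17], [0.19, 2.56], [-1.23, 4.37], [0.02, 3.11], [-2.88, 2.88]. Speed limits (rad/s): [2.39, 2.39, 3.01, 3.14, 3.14, 3.14].

### API

Orientations are given as a unit quaternion [w, x, y, z].
In Python, from rig import ctrl gives the robot as it stands.
- The arm moves only by the tool play_rows, never from a script. Its argument "motion" is a list of rows, each a list of 2 entries, a list of its own where there are three numbers: the shift along the tool's x, y, z in mm, then the turn, a rotation vector about the tool's x, y, z in degrees. A call has 1 to 20 rows; each row shifts and turns the commanded pose from where the row before left it, along the tool's axes as they then stand; what a row does not reach is not made up. A row lasts 1/12 s, in which the tool goes at most 41.7 mm and 7.16 degrees, less where a joint would pass 70% of its speed; a pose out of reach is approached as far as the arm can. A call with a gripper value outside its range is refused whole. "fingers" is the finger opening in mm, from 0 to 85.4, set as the call begins (left out, the last holds). The fingers move at their own pace and stop on an object; "squeeze" is the grip in N (left out, the last holds). Time passes only in rows, so rows that do not move let the fingers close. It gives the time, the measured TCP pose, the force and the opening at its end, in the units of the state.
- ctrl.sense(): the state, without advancing time (a new reading comes with each control period).
- ctrl.capture(name): name is "scene" or "top"; returns the picture (400x640x3 uint8, red, green, blue); there is no depth.
- ctrl.get_calibration(name): a dict with "K" (3x3 intrinsics, pixels), "R" (3x3) and "t" (3): a world point X has camera coordinates R X + t. Camera axes: x right, y down, z forward; pixel columns grow to the right and rows downward; lengths in mm; the calibration is good to about 2 mm. A picture is of the moment at which its call begins. get_calibration takes no time and is no camera call.
- ctrl.finish_job(): hands the job in, once; it reports no verdict.
Trained networks look in the newest picture that a camera, given by its name, has taken for a name from the list of things; names that differ only in an ending like _2 or _b are one class to them, and where a whole thing is asked for, a point or a joint stands for the part that bears it (a point fixed in the world has none). Each returns a list of dicts, best first, with "p" (0 to 1); they miss things now and then, are a little off and sometimes report something else, mostly with a low value. They report only what shows in the picture. A call takes as long as a camera call. They do not tell look-alikes from the thing itself.
- ctrl.spot_in(camera, name): "position" ([column, row] as shares, 0 to 1, of the picture: columns of its width, rows of its height, amid what is visible of it).
The state is a dict: "time_s": time; "joints": joint angles; "dq": joint speeds; "tau": joint torques, N m; "eef_pos": TCP position; "ee_rot": TCP orientation; "force": force on the tool from outside, world axes, zero at the start; "wrist_torque": the same for the moment, N m; "grip_width": opening from 0.0 (shut) to 1.0 (fully open).
Only numpy, scipy, OpenCV 4.12 (cv2) and the standard library are available. Lean on these libraries where they do the work, as an engineer would, in place of code of your own. Each camera call takes 0.05 s, during which the arm holds its last target. There are 200 camera calls.

## Working session

There is one attempt and no reset: what is moved stays moved. The work goes in short steps, Python scripts to look and compute and a tool call to move; the robot and the scene stay as the last step left them, time stands still between calls to the robot, and variables do not carry over. Pictures are saved under pics/ and viewed, about 8 in all and at most 12, crops included, and the job is handed in when it is done.

Besides the shell and the picture viewer there is one more tool, called after "Request:" as a command line: name --argument value ..., lists and objects as JSON in quotes. play_rows: Moves the arm, as the interface text tells. Its arguments: {"type":"object","properties":{"motion":{"type":"array"},"fingers":{"type":"number"},"squeeze":{"type":"number"}},"required":["motion"]}

```bash
mkdir -p pics; ls; python3 - <<'E'
from rig import ctrl
import cv2
for n in("scene","top"):
    im=ctrl.capture(n); cv2.imwrite(f"pics/{n}0.png",im[:,:,::-1])
    c=ctrl.get_calibration(n); print(n,c)
    for k in("port","port_dish","port_gap","port_rib","canister_mid","shell_bar","shell_tab","screwdriver","tester","gland_tray"):
        print(k,[(round(d['p'],2),round(d['position'][0]*640),round(d['position'][1]*400)) for d in ctrl.spot_in(n,k)])
print(ctrl.sense())
E
```

```text
pics
scene {'K': array([[399.836553  ,   0.        , 311.73900197],
       [  0.        , 399.836553  , 202.29760058],
       [  0.        ,   0.        ,   1.        ]]), 'R': array([[ 0.78327452,  0.62167066, -0.00257286],
       [ 0.42064637, -0.53303204, -0.73412089],
       [-0.45775284,  0.57393592, -0.67901392]]), 't': array([-399.5791518 , -140.64464813, 1442.50271557])}
port [(0.72, 309, 231), (0.2, 269, 216)]
port_dish [(0.91, 311, 233)]
port_gap [(0.89, 310, 231)]
port_rib [(0.84, 312, 232)]
canister_mid [(0.82, 240, 300), (0.69, 222, 274), (0.68, 202, 312)]
shell_bar [(0.96, 378, 158), (0.57, 356, 170), (0.57, 341, 192), (0.33, 262, 354)]
shell_tab [(0.93, 342, 195), (0.7, 355, 168), (0.69, 426, 179), (0.62, 381, 156), (0.51, 310, 234), (0.38, 260, 352), (0.33, 270, 218)]
screwdriver [(0.62, 269, 217), (0.32, 425, 176)]
tester [(0.77, 261, 354), (0.71, 427, 177)]
gland_tray [(0.9, 425, 177), (0.5, 227, 274)]
top {'K': array([[402.55499823,   0.        , 323.65951655],
       [  0.        , 402.55499823, 199.02548643],
       [  0.        ,   0.        ,   1.        ]]), '
[... 610 characters left out ...]
and_tray [(0.66, 183, 160)]
{'time_s': 1.1, 'joints': array([ 1.07161655e+00,  3.12866588e-01,  1.49767221e+00, -1.94612331e-05,
        1.33098102e+00, -2.23407565e-01]), 'dq': array([-0.00053912,  0.00027373,  0.00185408,  0.00015468,  0.0007607 ,
       -0.00086486]), 'tau': array([-1.04469924e-03, -4.12162864e+01, -2.59900796e+01, -2.24727173e-04,
        5.46402516e-04,  1.71594856e-06]), 'eef_pos': array([142.98336978, 505.1759385 , 203.02175398]), 'ee_rot': array([-6.37130775e-06,  7.97585609e-01,  6.03205765e-01,  3.70811906e-05]), 'force': array([-0.54403415, -0.39652395, -0.49547711]), 'wrist_torque': array([-0.04358628,  0.02034976,  0.0086541 ]), 'grip_width': 0.9994820000781847}
```

```bash
python3 - <<'E'
import cv2
for n,r in(("scene",(180,130,300,250)),("top",(150,120,400,170))):
    im=cv2.imread(f"pics/{n}0.png"); x,y,w,h=r
    s=800/w; s=min(s,600/h)
    cv2.imwrite(f"pics/{n}0c.png",cv2.resize(im[y:y+h,x:x+w],None,fx=s,fy=s,interpolation=cv2.INTER_CUBIC))
    print(n,s)
E
```

```text
scene 2.4
top 2.0
```

View pics/scene0c.png

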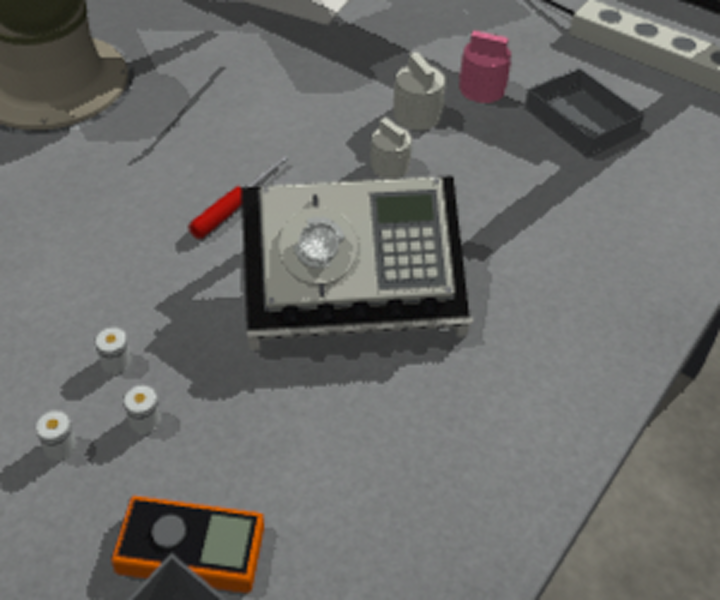

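View pics/top0c.png

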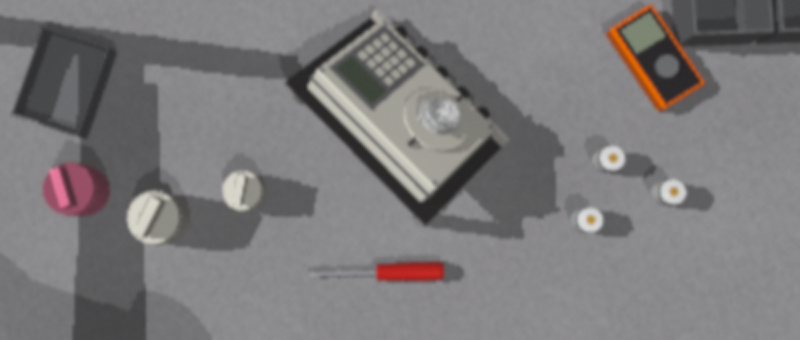

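Scene crop: canisters at full-image px (226,273), (238,297), (202,308), shells at (355,170) large white, (342,192) small white, (381,158) pink. Top crop: canisters (445,230), (456,199), (487,216), shells (227,228) large white, (271,215) small white, (187,214) pink. I'll triangulate these and enlarge the port.

```bash
cat > h.py <<'E'
from rig import ctrl
import numpy as np, cv2
C={n:ctrl.get_calibration(n) for n in("scene","top")}
P={n:np.array(c["K"])@np.c_[c["R"],c["t"]] for n,c in C.items()}
def tri(a,b):
    X=cv2.triangulatePoints(P["scene"],P["top"],np.array(a,float).reshape(2,1),np.array(b,float).reshape(2,1))
    return (X[:3]/X[3]).ravel()
def proj(n,X):
    p=P[n]@np.append(X,1); return p[:2]/p[2]
def onz(n,p,z):
    c=C[n];R=np.array(c["R"]);t=np.array(c["t"]);o=-R.T@t;d=R.T@np.linalg.inv(c["K"])@np.r_[p,1]
    return o+d*(z-o[2])/d[2]
E
python3 - <<'E'
from h import *
np.set_printoptions(precision=1,suppress=True)
for k,a,b in (("can A",(226.5,268),(445,229.5)),("can B",(238.5,293),(456.5,198.5)),("can C",(202.5,306),(487,215.5)),("shellL",(355,160),(226,228)),("shellS",(342,185),(271,214)),("pink",(383,146),(182,213))):
    X=tri(a,b); print(k,X,np.hypot(*X[:2]),proj("scene",X)-a,proj("top",X)-b)
a=cv2.imread("pics/scene0.png")[195:275,275:385]; b=cv2.imread("pics/top0.png")[120:240,285:405]
a=cv2.resize(a,(550,400),interpolation=cv2.INTER_CUBIC);cv2.imwrite("pics/p1.png",cv2.resize(cv2.imread("pics/scene0.png")[200:264,284:368],None,fx=9,fy=9,interpolation=cv2.INTER_CUBIC))
cv2.imwrite("pics/p2.png",cv2.resize(cv2.imread("pics/top0.png")[120:240,290:410],None,fx=5,fy=5,interpolation=cv2.INTER_CUBIC))
E
```

```text
can A [ 457.8 -289.8   50. ] 541.7545262342153 [-0.4 -0. ] [-0.3 -0.3]
can B [ 537.1 -323.8   49.3] 627.1396178901156 [-0.5 -0. ] [-0.4 -0.3]
can C [ 491.4 -400.8   42.6] 634.1724316360027 [-0.9 -0.1] [-0.6 -0.5]
shellL [477.2 271.9  75.7] 549.2135894493138 [-0.2  0. ] [-0.2 -0.2]
shellS [509.  156.7  60.7] 532.6011608919438 [ 0.4 -0. ] [0.3 0.3]
pink [517.9 380.5  90.1] 642.6809202250296 [-0.1  0. ] [-0.1 -0.1]
```

View pics/p1.png

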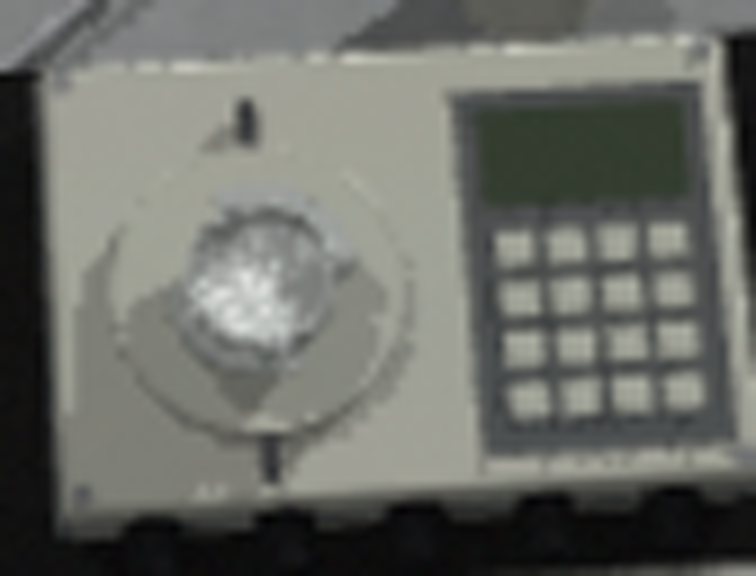

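View pics/p2.png

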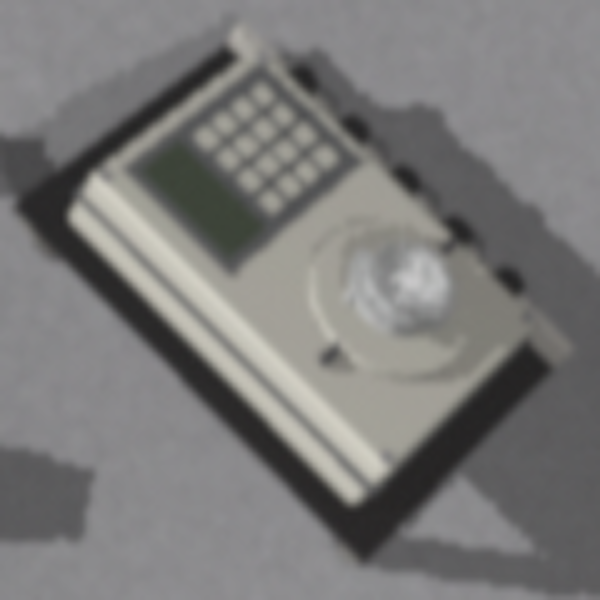

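```bash
cat > fit.py <<'E'
from h import *
from scipy.optimize import least_squares
from scipy.spatial.transform import Rotation as Ro
np.set_printoptions(precision=1,suppress=True)
s=lambda x,y:np.array([284+(x+.5)/9-.5,200+(y+.5)/9-.5]); t=lambda x,y:np.array([290+(x+.5)/5-.5,120+(y+.5)/5-.5])
kp=[tri(s(*a),t(*b)) for a,b in(((455,92),(235,272)),((700,85),(130,165)),((735,440),(262,65)),((485,455),(362,160)))]
n=np.cross(kp[1]-kp[0],kp[3]-kp[0]);n/=np.linalg.norm(n);n*=np.sign(n[2])
print("keypad",np.array(kp),"n",n,np.degrees(np.arccos(n[2])))
up=tri(s(246,122),t(333,357));dn=tri(s(271,457),t(450,243));print("ribs",up,dn,np.linalg.norm(up-dn),(up+dn)/2)
def pose(v):
    yaw=v[3]; h=np.array([np.cos(yaw),np.sin(yaw),0]) # horizontal dir of front
    z=np.array([0,0,np.cos(np.pi/6)])+h*.5; x=-h*np.cos(np.pi/6)+np.array([0,0,.5])
    return v[:3],np.c_[x,np.cross(z,x),z]
a=np.linspace(0,2*np.pi,181)
def circ(v,r,z):
    o,R=pose(v); return o+(R@np.array([r*np.cos(a),r*np.sin(a),0*a+z])).T
def res(v):
    o,R=pose(v);w=lambda *p:o+R@np.array(p,float);e=[]
    e+=list(proj("scene",w(48,0,3))-s(246,122))+list(proj("scene",w(-48,0,3))-s(271,457))
    e+=list(proj("top",w(48,0,3))-t(333,357))
    pl=np.array([proj("scene",p) for p in circ(v,43,0)])
    e+=[pl[:,0].min()-s(108,0)[0],pl[:,0].max()-s(410,0)[0],pl[:,1].max()-s(0,438)[1]]
    d=np.array([proj("scene",p) for p in circ(v,21,19)])
    e+=[d[:,0].min()-s(182,0)[0],d[:,0].max()-s(332,0)[0]]
    pl=np.array([proj("top",p) for p in circ(v,43,0)])
    e+=[pl[:,0].min()-t(308,0)[0],pl[:,1].min()-t(0,217)[1],pl[:,1].max()-t(0,382)[1]]
    d=np.array([proj("top",p) for p in circ(v,21,19)])
    e+=[d[:,0].max()-t(452,0)[0]]
    return np.array(e)
if __name__=="__main__":
    r=least_squares(res,[*((up+dn)/2),np.arctan2(n[1],n[0])],x_scale=[10,10,10,.1],loss="soft_l1")
    print(r.x,np.degrees(r.x[3]),res(r.x));o,R=pose(r.x);print(R)
    np.save("port.npy",r.x)
    for nm,f,(ox,oy,w,h) in(("scene",9,(284,200,84,64)),("top",5,(290,120,120,120))):
        im=cv2.imread(f"pics/{nm}0.png")[oy:oy+h,ox:ox+w];im=cv2.resize(im,None,fx=f,fy=f,interpolation=cv2.INTER_CUBIC)
        for rr,z,c in((43,0,(0,0,255)),(28,14,(0,255,0)),(21,19,(255,0,0))):
            q=np.array([proj(nm,p) for p in circ(r.x,rr,z)]);q=(q-[ox,oy]+.5)*f-.5
            cv2.polylines(im,[q.round().astype(int)],True,c,1)
        for sg in(39,57,-39,-57):
            q=(proj(nm,o+R@[sg,0,3.])-[ox,oy]+.5)*f; cv2.circle(im,tuple(q.astype(int)),3,(255,0,255),-1)
        cv2.imwrite(f"pics/ov_{nm}.png",im)
    A=cv2.imread("pics/ov_scene.png");B=cv2.imread("pics/ov_top.png")
    A=A[60:520,60:460];B=B[180:440,260:540];B=cv2.resize(B,(400,371));h=max(A.shape[0],371)
    o2=np.zeros((h,800,3),np.uint8);o2[:A.shape[0],:400]=A;o2[:371,400:]=B;cv2.imwrite("pics/ov.png",o2)
E
python3 fit.py
```

```text
keypad [[598.2 -15.6 135.1]
 [652.8  33.8 133.3]
 [714.4 -33.2  77.7]
 [661.9 -83.2  79.1]] n [ 0.4 -0.4  0.9] 31.098788866601776
ribs [555.6 -61.6 132.2] [ 616.6 -125.8   84.3] 100.67555626837645 [586.1 -93.7 108.3]
[585.  -92.5 105.3  -0.8] -47.05884795886024 [-0.1  0.8 -0.3 -0.7  0.4 -1.1  0.1 -0.7 -0.2  0.4  0.   0.3  1.8 -0.6
 -1.4]
[[-0.6 -0.7  0.3]
 [ 0.6 -0.7 -0.4]
 [ 0.5  0.   0.9]]
```

View pics/ov.png

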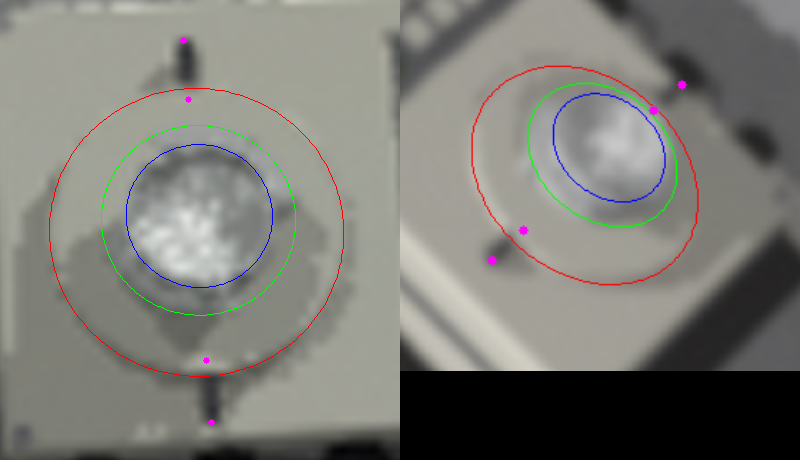

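Overlay fits (plate, flange and dish circles sit on the picture; normal 31° from vertical, uphill toward the robot). Next I'll enlarge the candidates: canister A at top px (445,230) is nearest to the base (542 mm vs 627/634), and the shell is the larger white one at top (227,228).

```bash
python3 - <<'E'
import cv2,numpy as np
def c(n,x,y,w,h,f): return cv2.resize(cv2.imread(f"pics/{n}0.png")[y:y+h,x:x+w],None,fx=f,fy=f,interpolation=cv2.INTER_CUBIC)
a=np.hstack([c("scene",335,145,40,44,8),c("top",205,205,48,44,8)])
b=np.hstack([c("scene",210,255,44,32,8),c("top",425,212,44,32,8)])
o=np.zeros((a.shape[0]+b.shape[0],704,3),np.uint8)
o[:352,:704]=a;o[352:,:704]=b;cv2.imwrite("pics/objs.png",o)
E
```

```text
(no output)
```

View pics/objs.png

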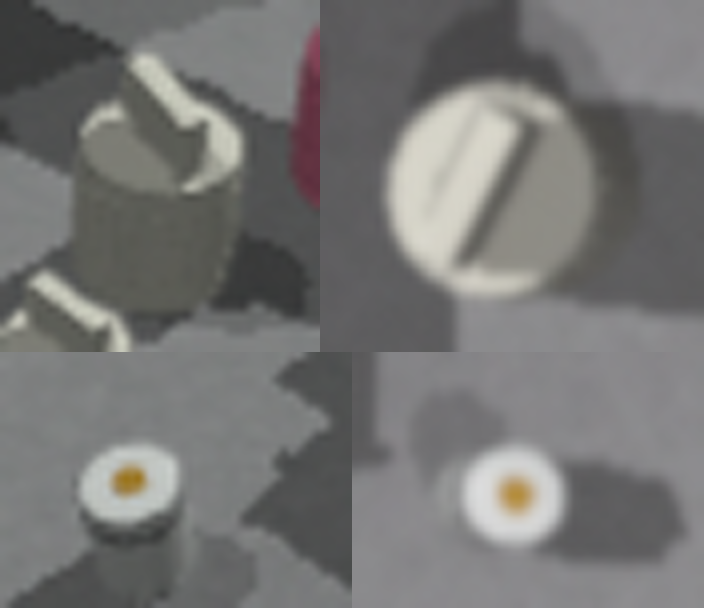

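```bash
python3 - <<'E'
from h import *
np.set_printoptions(precision=1,suppress=True)
for k,a,b,z in(("can",(225.8,270.9),(444.8,229.4),42),("shell",(354.6,162.7),(225.9,228.2),66)):
    X=tri(a,b);print(k,X,"onz top",onz("top",b,z),"scene",onz("scene",a,z),np.hypot(*X[:2]))
t=lambda x,y:(205+(x-320+.5)/8-.5,205+(y+.5)/8-.5)
s=lambda x,y:(335+(x+.5)/8-.5,145+(y+.5)/8-.5)
for n,p,q in(("top",t(525,122),t(465,262)),("scene",s(125,72),s(183,143)),("scene",s(150,55),s(200,125))):
    d=onz(n,p,94)-onz(n,q,94);print(n,d,np.degrees(np.arctan2(d[1],d[0])))
print("barcentre top",onz("top",t(477,184),94))
from scipy.spatial.transform import Rotation as R
q=ctrl.sense()["ee_rot"];m=R.from_quat(np.r_[q[1:],q[0]]).as_matrix();print(m)
E
```

```text
can [ 457.4 -292.5   40.3] onz top [ 457.3 -292.1   42. ] scene [ 458.7 -293.1   42. ] 542.9318222142289
shell [476.1 275.1  62.4] onz top [476.4 274.4  66. ] scene [478.2 270.5  66. ] 549.8373140458659
top [ 43.4 -19.3   0. ] -23.98898106831207
scene [-45.8  25.7   0. ] 150.74314784780174
scene [-43.2  27.7   0. ] 147.2884454561242
barcentre top [477.3 270.9  94. ]
[[ 0.3  1.   0. ]
 [ 1.  -0.3  0. ]
 [ 0.   0.  -1. ]]
```

Request:
play_rows --motion '[[[-24.3,18.5,0],[0,0,0]],[[-24.3,18.5,0],[0,0,0]],[[-24.3,18.5,0],[0,0,0]],[[-24.3,18.5,0],[0,0,0]],[[-24.3,18.5,0],[0,0,0]],[[-24.3,18.5,0],[0,0,0]],[[-24.3,18.5,0],[0,0,0]],[[-24.3,18.5,0],[0,0,0]],[[-24.3,18.5,0],[0,0,0]],[[-24.3,18.5,0],[0,0,0]],[[-24.3,18.5,0],[0,0,0]],[[-24.3,18.5,0],[0,0,0]],[[-24.3,18.5,0],[0,0,0]],[[-24.3,18.5,0],[0,0,0]],[[-24.3,18.5,0],[0,0,0]],[[-24.3,18.5,0],[0,0,0]],[[-24.3,18.5,0],[0,0,0]],[[-24.3,18.5,0],[0,0,0]],[[-24.3,18.5,0],[0,0,0]],[[-24.3,18.5,0],[0,0,0]]]' --fingers 58

```text
time_s: 2.77
eef_pos: [366.9, -64.9, 203.1]
ee_rot: [0.0, 0.798, 0.603, 0.0]
force: [1.3, 0.6, 0.6]
grip_width: 0.678
```

Request:
play_rows --motion '[[[-24.3,18.5,0],[0,0,0]],[[-24.3,18.5,0],[0,0,0]],[[-24.3,18.5,0],[0,0,0]],[[-24.3,18.5,0],[0,0,0]],[[-24.3,18.5,0],[0,0,0]],[[-24.3,18.5,0],[0,0,0]],[[-24.3,18.5,0],[0,0,0]],[[-24.3,18.5,0],[0,0,0]],[[0,0,30],[0,0,0]],[[0,0,30],[0,0,0]],[[0,0,30],[0,0,0]],[[0,0,20],[0,0,0]],[[0,0,0],[0,0,0]]]'

```text
time_s: 3.85
eef_pos: [454.4, -289.0, 89.1]
ee_rot: [-0.004, 0.798, 0.603, -0.001]
force: [-0.1, 0.3, -0.9]
grip_width: 0.677
```

```bash
cat > plan.py <<'E'
from h import *
from fit import pose
from scipy.spatial.transform import Rotation as Ro
np.set_printoptions(precision=2,suppress=True)
def cur():
    s=ctrl.sense();q=s["ee_rot"];return np.array(s["eef_pos"]),Ro.from_quat(np.r_[q[1:],q[0]]).as_matrix(),s
def plan(p,R=None):
    p0,R0,s=cur(); 
    if R is None:R=R0
    rv=Ro.from_matrix(R0.T@R).as_rotvec(degrees=True)
    print("t",round(s["time_s"],2),"pos",p0,"F",s["force"],"j",s["joints"],"w",round(s["grip_width"]*85.4,1))
    print("shift now-tool",R0.T@(p-p0),"| turn",rv,np.linalg.norm(rv),"| shift after-turn",R.T@(p-p0))
E
python3 - <<'E'
from plan import *
plan(np.array([457.5,-292.3,11]))
im=ctrl.capture("top");sc=ctrl.capture("scene")
a=cv2.resize(sc[240:320,190:290,::-1],(600,480));b=cv2.resize(im[190:270,410:510,::-1],(600,480));
cv2.imwrite("pics/g1.png",cv2.resize(np.hstack([a,b]),(800,320)))
E
```

```text
keypad [[598.2 -15.6 135.1]
 [652.8  33.8 133.3]
 [714.4 -33.2  77.7]
 [661.9 -83.2  79.1]] n [ 0.4 -0.4  0.9] 31.098788866601776
ribs [555.6 -61.6 132.2] [ 616.6 -125.8   84.3] 100.67555626837645 [586.1 -93.7 108.3]
t 3.85 pos [ 454.42 -289.03   89.09] F [-0.06  0.26 -0.92] j [-0.78  0.46  1.6  -0.    1.09 -2.08] w 57.8
shift now-tool [-2.59  4.36 78.06] | turn [0. 0. 0.] 0.0 | shift after-turn [-2.59  4.36 78.06]
```

View pics/g1.png

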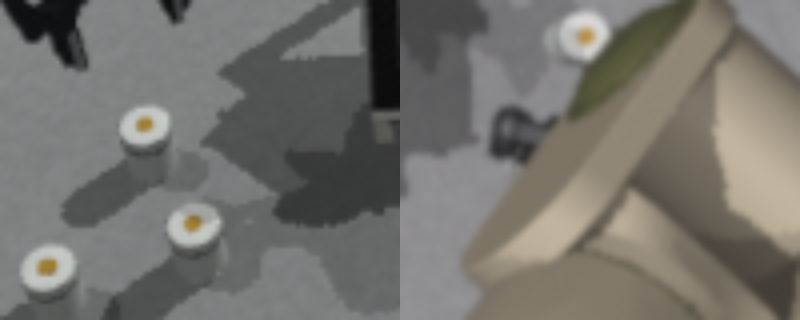

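```bash
sed -i 's/^kp=/kp=/; s/^print("keypad"/if __name__=="__main__":print("keypad"/; s/;print("ribs"/\nif __name__=="__main__":print("ribs"/' fit.py; python3 - <<'E'
from plan import *
p,R,s=cur()
for w in(-29,29,-43,43): print(w,proj("scene",p+R@[w,0,-3]),proj("top",p+R@[w,0,-3]))
E
```

```text
-29 [211.98 261.72] [461.74 232.37]
29 [232.99 251.15] [438.47 226.59]
-43 [206.75 264.35] [467.38 233.77]
43 [237.9  248.68] [432.88 225.2 ]
```

Request:
play_rows --motion '[[[-2.6,4.4,0],[0,0,0]],[[0,0,15],[0,0,0]],[[0,0,20],[0,0,0]],[[0,0,20],[0,0,0]],[[0,0,15],[0,0,0]],[[0,0,9],[0,0,0]],[[0,0,0],[0,0,0]]]'

```text
time_s: 4.53
eef_pos: [459.7, -294.4, 13.6]
ee_rot: [-0.0, 0.798, 0.603, -0.0]
force: [-0.0, 0.5, 0.2]
grip_width: 0.674
```

Request:
play_rows --motion '[[[0,0,0],[0,0,0]],[[0,0,0],[0,0,0]],[[0,0,0],[0,0,0]],[[0,0,0],[0,0,0]],[[0,0,0],[0,0,0]],[[0,0,0],[0,0,0]],[[0,0,0],[0,0,0]],[[0,0,0],[0,0,0]]]' --fingers 20 --squeeze 30

```text
time_s: 5.2
eef_pos: [459.7, -294.3, 14.1]
ee_rot: [0.0, 0.798, 0.603, 0.0]
force: [-0.6, 0.7, 0.3]
grip_width: 0.233
```

```bash
python3 - <<'E'
from plan import *
im=ctrl.capture("top");sc=ctrl.capture("scene")
a=cv2.resize(sc[240:320,190:290,::-1],(600,480));b=cv2.resize(im[190:270,410:510,::-1],(600,480));
cv2.imwrite("pics/g2.png",cv2.resize(np.hstack([a,b]),(800,320)))
p,R,s=cur();print(p,s["grip_width"],proj("scene",p),proj("scene",p+R@[0,0,-19]))
print(ctrl.spot_in("scene","canister_mid"))
E
```

```text
[ 459.67 -294.29   14.02] 0.23544504683580197 [227.3  277.92] [226.24 273.5 ]
[{'position': [0.3737, 0.7468], 'p': 0.71}, {'position': [0.3152, 0.781], 'p': 0.6}, {'position': [0.3514, 0.6837], 'p': 0.55}, {'position': [0.5533, 0.419], 'p': 0.39}]
```

View pics/g2.png

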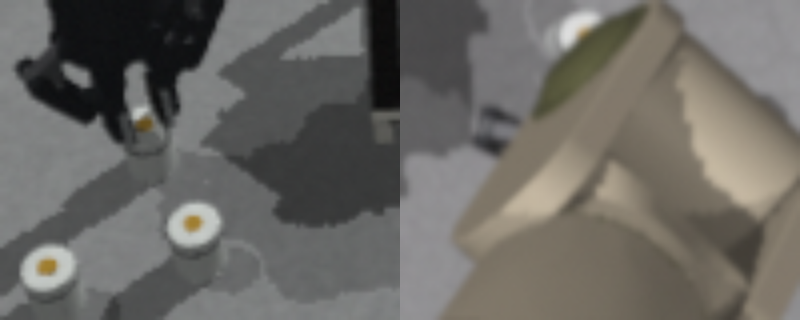

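```bash
python3 - <<'E'
from plan import *
sc=ctrl.capture("scene")
cv2.imwrite("pics/g3.png",cv2.resize(sc[230:290,190:260,::-1],(700,600),interpolation=cv2.INTER_CUBIC))
E
```

```text
(no output)
```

View pics/g3.png

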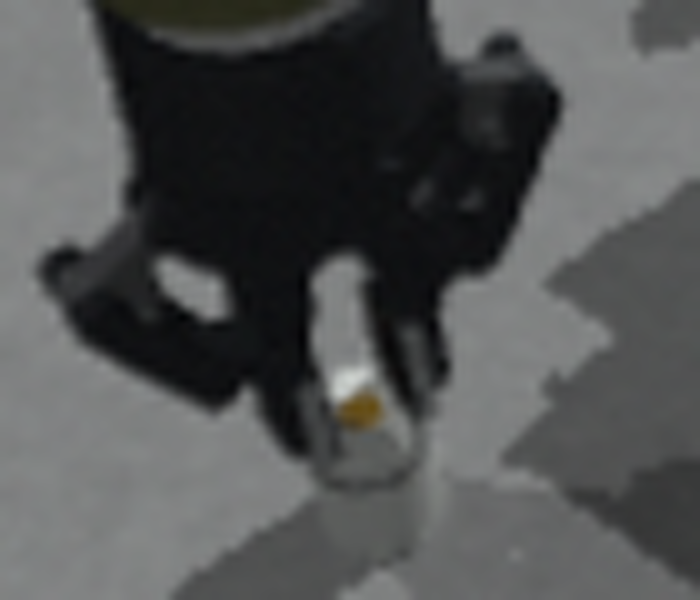

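Fingers seem high on the canister. I'll test whether it's actually gripped by closing further.

Request:
play_rows --motion '[[[0,0,0],[0,0,0]],[[0,0,0],[0,0,0]],[[0,0,0],[0,0,0]],[[0,0,0],[0,0,0]]]' --fingers 12

```text
time_s: 5.73
eef_pos: [459.7, -294.3, 14.1]
ee_rot: [0.0, 0.798, 0.603, 0.0]
force: [1.2, 1.4, 1.2]
grip_width: 0.142
```

```bash
python3 - <<'E'
from plan import *
sc=ctrl.capture("scene")
new=cv2.resize(sc[240:290,200:250,::-1],(400,400),interpolation=cv2.INTER_CUBIC)
old=cv2.resize(cv2.imread("pics/g3.png"),(70,60),interpolation=cv2.INTER_AREA)[10:60,10:60]
old=cv2.resize(old,(400,400),interpolation=cv2.INTER_CUBIC)
cv2.imwrite("pics/g4.png",np.hstack([old,new]))
E
```

```text
(no output)
```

View pics/g4.png

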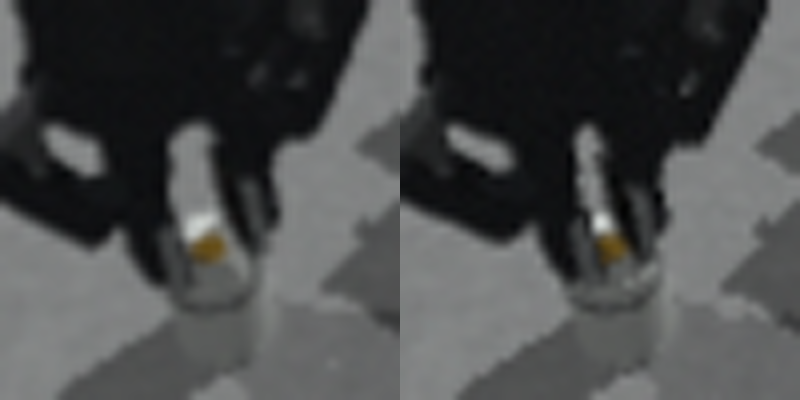

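Fingers hover centred above the canister although reported TCP z is 14, so the real finger end stands about 30 mm behind the reported TCP. I'll probe the canister's top (z = 42) gently to calibrate this.

Request:
play_rows --motion '[[[0,0,2],[0,0,0]],[[0,0,0],[0,0,0]]]'

```text
time_s: 5.95
eef_pos: [460.2, -294.7, 14.0]
ee_rot: [0.001, 0.798, 0.603, 0.0]
force: [-4.7, 4.9, 20.5]
grip_width: 0.139
```

Request:
play_rows --motion '[[[0,0,2],[0,0,0]],[[0,0,0],[0,0,0]]]'

```text
time_s: 6.12
eef_pos: [460.8, -295.1, 14.0]
ee_rot: [0.002, 0.797, 0.603, 0.0]
force: [-8.0, 8.2, 38.2]
grip_width: 0.14
```

Request:
play_rows --motion '[[[0,0,-15],[0,0,0]],[[0,-1.5,0],[0,0,0]],[[0,0,0],[0,0,0]],[[0,0,0],[0,0,0]],[[0,0,0],[0,0,0]],[[0,0,0],[0,0,0]],[[0,0,10],[0,0,0]],[[0,0,10],[0,0,0]],[[0,0,10],[0,0,0]],[[0,0,5],[0,0,0]],[[0,0,0],[0,0,0]]]' --fingers 60

```text
time_s: 7.03
eef_pos: [457.4, -293.1, -11.8]
ee_rot: [-0.002, 0.798, 0.603, -0.0]
force: [-0.3, -0.3, 0.3]
grip_width: 0.702
```

Request:
play_rows --motion '[[[0,0,5],[0,0,0]],[[0,0,5],[0,0,0]],[[0,0,0],[0,0,0]]]'

```text
time_s: 7.28
eef_pos: [457.9, -293.6, -20.8]
ee_rot: [-0.001, 0.798, 0.603, -0.0]
force: [0.2, 0.3, 0.5]
grip_width: 0.704
```

Request:
play_rows --motion '[[[0,0,0],[0,0,0]],[[0,0,0],[0,0,0]],[[0,0,0],[0,0,0]],[[0,0,0],[0,0,0]],[[0,0,0],[0,0,0]],[[0,0,0],[0,0,0]]]' --fingers 25

```text
time_s: 7.78
eef_pos: [458.4, -294.1, -19.6]
ee_rot: [0.0, 0.798, 0.603, 0.0]
force: [-0.5, 0.3, 3.4]
grip_width: 0.379
```

Request:
play_rows --motion '[[[0,0,-15],[0,0,0]],[[0,0,-25],[0,0,0]],[[0,0,-25],[0,0,0]],[[0,0,-25],[0,0,0]],[[0,0,-25],[0,0,0]],[[0,0,-25],[0,0,0]],[[0,0,-25],[0,0,0]],[[0,0,-25],[0,0,0]],[[0,0,-10],[0,0,0]],[[0,0,0],[0,0,0]],[[0,0,0],[0,0,0]]]'

```text
time_s: 8.7
eef_pos: [457.9, -293.6, 178.9]
ee_rot: [-0.001, 0.798, 0.603, -0.0]
force: [-0.2, 0.1, -2.3]
grip_width: 0.378
```

```bash
cat >> plan.py <<'E'
o,PR=pose(np.load("port.npy"))
def minturn(R0):  # turn tool z onto -port z by the shortest way
    a=R0[:,2];b=-PR[:,2];ax=np.cross(a,b);n=np.linalg.norm(ax)
    return Ro.from_rotvec(ax/n*np.arctan2(n,a@b)).as_matrix()@R0
E
python3 - <<'E'
from plan import *
p,R0,s=cur();R=minturn(R0)
c=40.6
print("port",o,PR)
for h in(35,100): 
    cen=o+PR@[0,0,h]; print(h); plan(cen+R[:,2]*c,R)
E
```

```text
port [584.96 -92.54 105.25] [[-0.59 -0.73  0.34]
 [ 0.63 -0.68 -0.37]
 [ 0.5   0.    0.87]]
35
t 8.7 pos [ 457.92 -293.62  178.9 ] F [-0.21  0.12 -2.26] j [-0.79  0.37  1.48 -0.    1.29 -2.08] w 32.3
shift now-tool [229.49  65.16  78.56] | turn [25.59 15.53 -0.  ] 29.931830773568482 | shift after-turn [204.76 105.9   99.71]
100
t 8.7 pos [ 457.92 -293.62  178.9 ] F [-0.21  0.12 -2.26] j [-0.79  0.37  1.48 -0.    1.29 -2.08] w 32.3
shift now-tool [212.66  92.89  22.23] | turn [25.59 15.53 -0.  ] 29.931830773568482 | shift after-turn [204.76 105.9   34.71]
```

Request:
play_rows --motion '[[[26.6,11.6,2.8],[0,0,0]],[[26.6,11.6,2.8],[0,0,0]],[[26.6,11.6,2.8],[0,0,0]],[[26.6,11.6,2.8],[0,0,0]],[[26.6,11.6,2.8],[0,0,0]],[[26.6,11.6,2.8],[0,0,0]],[[26.6,11.6,2.8],[0,0,0]],[[26.6,11.6,2.8],[0,0,0]],[[0,0,0],[5.1,3.1,0]],[[0,0,0],[5.1,3.1,0]],[[0,0,0],[5.1,3.1,0]],[[0,0,0],[5.1,3.1,0]],[[0,0,0],[5.1,3.1,0]],[[0,0,0],[0,0,0]],[[0,0,0],[0,0,0]]]'

```text
time_s: 9.95
eef_pos: [605.1, -114.8, 154.0]
ee_rot: [-0.257, 0.771, 0.582, -0.027]
force: [0.3, 0.2, -1.4]
grip_width: 0.377
```

```bash
python3 - <<'E'
from plan import *
p,R0,s=cur();R=minturn(R0)
plan(o+PR@[0,0,100]+R[:,2]*40.6,R)
ims={n:ctrl.capture(n) for n in("scene","top")}
outs=[]
for n in ims:
    out=ims[n][:,:,::-1].copy()
    # drawn prediction of the held canister: tool-frame offset (green), world-z offset (red)
    for col,cc,ax in(((0,255,0),p-R0[:,2]*40.6,-R0[:,2]),((0,0,255),p-R0[:,2]*12.6+[0,0,28],-R0[:,2])):
        q=np.cross(ax,[1,0,0]);q/=np.linalg.norm(q);r=np.cross(ax,q)
        f=8;a=np.linspace(0,6.283,60)
        outs.append((n,col,np.array([proj(n,cc+ax*21+16.5*(np.cos(t)*q+np.sin(t)*r)) for t in a]),np.array([proj(n,cc-ax*21+16.5*(np.cos(t)*q+np.sin(t)*r)) for t in a])))
fin=[]
for n,f in(("scene",7),("top",7)):
    c=proj(n,p-R0[:,2]*30).astype(int);x,y=c[0]-28,c[1]-35
    im=cv2.resize(ims[n][y:y+70,x:x+57,::-1],None,fx=f,fy=f,interpolation=cv2.INTER_CUBIC)
    for m,col,A,B in outs:
        if m==n:
            for Q in(A,B): cv2.polylines(im,[((Q-[x,y]+.5)*f).astype(int)],True,col,1)
    fin.append(im)
cv2.imwrite("pics/h1.png",np.hstack(fin))
E
```

```text
t 9.95 pos [ 605.13 -114.76  154.  ] F [ 0.29  0.16 -1.43] j [-0.46  0.87  0.82  0.19  1.94 -1.73] w 32.2
shift now-tool [ 1.14 -1.19 -2.18] | turn [-0.02  0.05 -0.  ] 0.0505517968066433 | shift after-turn [ 1.15 -1.19 -2.18]
```

View pics/h1.png

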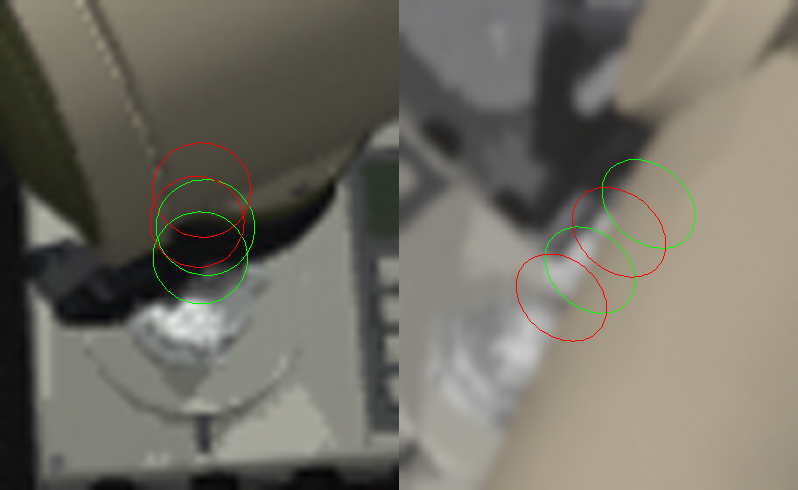

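Picture 11 of 12: the held canister is mostly hidden by the arm; top view seems to favour the tool-frame (green) hypothesis. I'll check it numerically with a difference against the first picture.

```bash
python3 - <<'E'
from plan import *
p,R0,s=cur()
for n in("top",):
    new=ctrl.capture(n).mean(2).astype(int);old=cv2.imread(f"pics/{n}0.png").mean(2).astype(int)
    for nm,cc in(("tool",p-R0[:,2]*40.6),("world",p-R0[:,2]*12.6+[0,0,28])):
        q=R0[:,0];r=R0[:,1]
        for e,k in((21,"top"),(-21,"bottom")):
            Q=np.array([proj(n,cc-R0[:,2]*e+16.5*(np.cos(t)*q+np.sin(t)*r)) for t in np.linspace(0,6.283,60)])
            print(n,nm,k,"cols",Q[:,0].min(),Q[:,0].max(),"rows",Q[:,1].min(),Q[:,1].max())
    c=proj(n,p-R0[:,2]*30).astype(int);x0,y0=c[0]-24,c[1]-15
    print("x0",x0)
    for y in range(y0,y0+34): print(y,"new"," ".join(f"{v:3d}" for v in new[y,x0:x0+30]))
    print("old")
    for y in range(y0+4,y0+34): print(y," ".join(f"{v:3d}" for v in old[y,x0:x0+30]))
E
```

```text
top tool top cols 383.2096111521681 396.561636555447 rows 147.96982125374058 160.70081955141018
top tool bottom cols 375.0816901810473 387.9983456729291 rows 157.5884854089084 169.96606757959347
top world top cols 378.95288809043484 392.4043169872834 rows 151.93822651756435 164.7874435390369
top world bottom cols 370.951357228279 383.96421888366456 rows 161.4495483397054 173.93768443396422
x0 359
146 new  72  51  38  38  49  66  73  76  81  84  87  93  94  89  69  48  42  42  41  42  38  39  38  38  40  44  47  49  48  47
147 new  99  78  53  44  53  67  73  77  86  90  93  93  95  91  71  51  44  42  40  41  40  38  38  39  43  47  48  47  45  47
148 new 110 103  81  65  68  73  74  76  86  92  92  93  95  92  79  61  50  45  42  39  38  38  38  41  43  44  44  44  43  55
149 new  99 109 104  94  89  82  77  76  82  90  93  93  94  94  88  78  66  55  45  40  38  39  41  43  42  42  42  42  47  71
150 new  83  97 106 108 102  93  84  78  80  89  93  94  95  95  93  88  77  60  47  43  40  41  42  41  41  42  43  47  63  94
151 new  74  81  92 105 107 102  93  84  81  89  91  92  93 
[... 6675 characters left out ...]
 158 174 180 186 189 178 171 180 183 163 138 125 122 122 123 125 132 128 112  89
175 151 162 163 164 168 155 143 135 138 156 172 186 193 194 193 182 173 180 184 176 149 128 121 121 122 123 125 124 117  99
176 154 166 163 166 175 164 145 136 138 153 164 183 196 198 196 185 178 182 185 181 157 132 123 123 123 123 123 123 121 114
177 160 171 166 167 178 173 151 138 136 141 151 175 187 190 189 183 184 187 184 177 156 133 124 123 123 123 122 122 123 121
178 170 169 167 167 175 177 162 145 137 143 155 171 173 173 177 181 186 184 178 167 148 131 123 123 122 122 123 123 122 122
179 170 162 170 168 168 168 168 158 146 147 162 168 166 162 165 176 181 177 171 159 142 127 123 122 123 122 122 122 122 123
```

Canister bottom edge shows at cols 375–383, rows to ~167: matches the tool-frame offset (world-z would give 371/174). Descending along the port axis.

Request:
play_rows --motion '[[[1.1,-0.3,0],[0,0,0]],[[0,0,10],[0,0,0]],[[0,0,15],[0,0,0]],[[0,0,15],[0,0,0]],[[0,0,7],[0,0,0]],[[0,0,5],[0,0,0]],[[0,0,0],[0,0,0]],[[0,0,0],[0,0,0]]]'

```text
time_s: 10.77
eef_pos: [588.2, -94.5, 113.7]
ee_rot: [-0.256, 0.771, 0.583, -0.026]
force: [0.2, 0.0, -1.4]
grip_width: 0.38
```

Request:
play_rows --motion '[[[0,0,3],[0,0,0]],[[0,0,0],[0,0,0]]]'

```text
time_s: 10.93
eef_pos: [587.0, -93.4, 110.4]
ee_rot: [-0.256, 0.771, 0.583, -0.026]
force: [-0.3, -0.2, -2.4]
grip_width: 0.378
```

Request:
play_rows --motion '[[[0,0,3],[0,0,0]],[[0,0,0],[0,0,0]]]'

```text
time_s: 11.1
eef_pos: [585.7, -92.1, 107.4]
ee_rot: [-0.256, 0.771, 0.583, -0.026]
force: [-0.4, 0.6, -0.5]
grip_width: 0.38
```

```bash
python3 - <<'E'
from plan import *
p,R0,s=cur();print(p,s["force"],"canister in port",PR.T@(p-R0[:,2]*40.6-o))
E
```

```text
[585.73 -92.06 107.35] [-0.4   0.62 -0.49] canister in port [ 1.   -0.89 42.51]
```

Request:
play_rows --motion '[[[0,0,3],[0,0,0]],[[0,0,0],[0,0,0]]]'

```text
time_s: 11.27
eef_pos: [584.9, -91.1, 105.0]
ee_rot: [-0.256, 0.771, 0.583, -0.026]
force: [0.4, -0.1, -0.8]
grip_width: 0.377
```

Request:
play_rows --motion '[[[0,0,2],[0,0,0]],[[0,0,0],[0,0,0]]]'

```text
time_s: 11.43
eef_pos: [584.9, -91.1, 104.8]
ee_rot: [-0.255, 0.771, 0.583, -0.025]
force: [2.5, -4.5, 7.7]
grip_width: 0.377
```

Request:
play_rows --motion '[[[0,0,2],[0,0,0]],[[0,0,0],[0,0,0]]]'

```text
time_s: 11.6
eef_pos: [585.0, -91.1, 104.6]
ee_rot: [-0.253, 0.771, 0.583, -0.024]
force: [4.3, -6.6, 15.7]
grip_width: 0.374
```

```bash
python3 - <<'E'
from plan import *
p,R0,s=cur();print(p,s["force"],R0.T@s["force"],"canister in port",PR.T@(p-R0[:,2]*40.6-o))
E
```

```text
[585.04 -91.1  104.65] [ 4.28 -6.57 15.69] [ -0.58  -1.52 -17.46] canister in port [ 0.94 -0.93 39.57]
```

```bash
python3 - <<'E'
from plan import *
p,R0,s=cur();m=R0.T@s["wrist_torque"];f=R0.T@s["force"]
print(m,f,"offset mm if torque about TCP x,y:",-m[1]/f[2]*1000,m[0]/f[2]*1000)
print("tool x,y in port",(PR.T@R0)[:,:2])
print("angle tool vs port",np.degrees(np.arccos(-R0[:,2]@PR[:,2])), "up-turn",Ro.from_matrix(R0.T@minturn(R0)).as_rotvec(degrees=True))
E
```

```text
[ 0.13 -0.13 -0.06] [ -0.58  -1.52 -17.46] offset mm if torque about TCP x,y: -7.586225418799783 -7.225503158333002
tool x,y in port [[ 0.52 -0.85]
 [-0.85 -0.52]
 [-0.    0.01]]
angle tool vs port 0.5582111602434374 up-turn [0.54 0.13 0.  ]
```

Request:
play_rows --motion '[[[0,0,-2.5],[0,0,0]],[[1.7,1.0,0],[0,0,0]],[[0,0,1.5],[0,0,0]],[[0,0,1.5],[0,0,0]],[[0,0,0],[0,0,0]]]'

```text
time_s: 12.02
eef_pos: [586.1, -90.3, 104.5]
ee_rot: [-0.253, 0.772, 0.583, -0.025]
force: [2.7, -11.1, 20.9]
grip_width: 0.372
```

```bash
cat > st.py <<'E'
from plan import *
p,R0,s=cur();f=R0.T@s["force"];m=R0.T@s["wrist_torque"]
print("t",s["time_s"],"F tool",f,"M",m,"port frame",PR.T@(p-R0[:,2]*40.6-o),"turn",Ro.from_matrix(R0.T@minturn(R0)).as_rotvec(degrees=True),"w",s["grip_width"]*85.4)
E
python3 st.py
```

```text
t 12.0167 F tool [ -3.9   -4.3  -23.12] M [ 0.63 -0.68  0.03] port frame [ 0.83 -2.3  39.52] turn [0.53 0.2  0.  ] w 31.744183915862507
```

Request:
play_rows --motion '[[[0,0,-4],[0,0,0]],[[1.7,1.0,0],[0,0,0]],[[1.7,1.0,0],[0,0,0]],[[0,0,0],[0,0,0]]]'

```text
time_s: 12.35
eef_pos: [587.6, -89.4, 104.8]
ee_rot: [-0.256, 0.771, 0.582, -0.029]
force: [-9.5, -14.2, 7.1]
grip_width: 0.375
```

```bash
python3 st.py
```

```text
t 12.35 F tool [-14.2   -8.66  -7.99] M [ 1.15 -2.62 -0.14] port frame [ 0.32 -4.27 39.97] turn [0.01 0.35 0.  ] w 32.02459966426539
```

Request:
play_rows --motion '[[[-1.7,-1,0],[0,0,0]],[[-1.7,-1,0],[0,0,0]],[[-1.7,-1,0],[0,0,0]],[[-1.7,-1,0],[0,0,0]],[[0,0,0],[0,0,0]]]'

```text
time_s: 12.77
eef_pos: [583.9, -92.0, 104.8]
ee_rot: [-0.256, 0.771, 0.583, -0.025]
force: [4.8, -0.6, 4.9]
grip_width: 0.379
```

```bash
python3 st.py
```

```text
t 12.7667 F tool [ 2.27  2.33 -6.1 ] M [-0.56  0.22  0.04] port frame [ 0.9   0.45 39.68] turn [0.25 0.03 0.  ] w 32.37156230420744
```

Request:
play_rows --motion '[[[-1.7,-1,0],[0,0,0]],[[0,0,0],[0,0,0]]]'

```text
time_s: 12.93
eef_pos: [582.6, -93.1, 104.8]
ee_rot: [-0.256, 0.771, 0.583, -0.025]
force: [5.6, 0.3, 5.1]
grip_width: 0.375
```

```bash
python3 st.py
```

```text
t 12.9333 F tool [ 3.39  2.78 -6.25] M [-0.72  0.42  0.05] port frame [ 0.96  2.19 39.63] turn [ 0.25  0.01 -0.  ] w 32.01743158352137
```

Request:
play_rows --motion '[[[0,0,-3],[0,0,0]],[[-1.7,-1,0],[0,0,0]],[[0,0,0],[0,0,0]]]'

```text
time_s: 13.18
eef_pos: [583.0, -94.4, 106.9]
ee_rot: [-0.256, 0.77, 0.583, -0.024]
force: [12.5, 7.1, -0.8]
grip_width: 0.38
```

```bash
python3 st.py
```

```text
t 13.1833 F tool [10.26 10.05 -0.87] M [-1.83  1.69  0.04] port frame [ 0.98  2.88 41.97] turn [ 0.3  -0.12  0.  ] w 32.42493214399777
```

Request:
play_rows --motion '[[[-1.7,-1,0],[0,0,0]],[[0,0,0],[0,0,0]]]'

```text
time_s: 13.35
eef_pos: [582.7, -94.5, 107.2]
ee_rot: [-0.256, 0.77, 0.584, -0.022]
force: [18.0, 13.0, -0.3]
grip_width: 0.376
```

```bash
python3 st.py
```

```text
t 13.35 F tool [17.46 13.72 -0.94] M [-2.61  2.95  0.14] port frame [ 1.24  3.34 42.25] turn [ 0.45 -0.24  0.  ] w 32.14289813389417
```

Request:
play_rows --motion '[[[2.5,1.5,0],[0,0,0]],[[2.5,1.5,0],[0,0,0]],[[1,-1.7,0],[0,0,0]],[[1,-1.7,0],[0,0,0]],[[0,0,0],[0,0,0]]]'

```text
time_s: 13.77
eef_pos: [582.5, -91.9, 108.2]
ee_rot: [-0.254, 0.771, 0.583, -0.026]
force: [6.9, -3.7, -8.4]
grip_width: 0.373
```

```bash
python3 st.py
```

```text
t 13.7667 F tool [-3.35 10.35  3.62] M [-2.08 -0.56 -0.01] port frame [ 3.57  1.36 42.09] turn [ 0.33  0.15 -0.  ] w 31.855330007708016
```

Request:
play_rows --motion '[[[-1,1.7,0],[0,0,0]],[[-1,1.7,0],[0,0,0]],[[-1,1.7,0],[0,0,0]],[[-1,1.7,0],[0,0,0]],[[0,0,0],[0,0,0]]]'

```text
time_s: 14.18
eef_pos: [586.3, -95.8, 105.2]
ee_rot: [-0.257, 0.771, 0.583, -0.026]
force: [-0.9, 2.6, -1.3]
grip_width: 0.379
```

```bash
python3 st.py
```

```text
t 14.1833 F tool [ 1.72 -0.73  2.42] M [ 0.08 -0.03  0.04] port frame [-2.79  1.23 42.22] turn [ 0.04  0.03 -0.  ] w 32.370742272417345
```

Request:
play_rows --motion '[[[-1,1.7,0],[0,0,0]],[[0,0,0],[0,0,0]]]'

```text
time_s: 14.35
eef_pos: [587.0, -96.0, 105.0]
ee_rot: [-0.258, 0.77, 0.583, -0.026]
force: [-6.4, 5.1, 4.6]
grip_width: 0.376
```

```bash
python3 st.py
```

```text
t 14.35 F tool [ 3.85 -8.58  0.05] M [1.35 0.7  0.05] port frame [-3.55  0.89 42.37] turn [-0.09 -0.03 -0.  ] w 32.12895328202831
```

Request:
play_rows --motion '[[[1.4,-2,0],[0,0,0]],[[1.4,-1.2,0],[0,0,0]],[[0,0,0],[0,0,0]]]'

```text
time_s: 14.6
eef_pos: [586.0, -93.9, 106.5]
ee_rot: [-0.256, 0.771, 0.583, -0.026]
force: [-0.0, 0.4, -0.6]
grip_width: 0.375
```

```bash
python3 st.py
```

```text
t 14.6 F tool [0.16 0.18 0.71] M [-0.33 -0.19  0.  ] port frame [-0.71  0.23 42.54] turn [0.19 0.09 0.  ] w 32.022966256284455
```

Request:
play_rows --motion '[[[1,0,1],[0,0,0]],[[0,0,1.5],[0,0,0]],[[0,0,0.6],[0,0,0]],[[0,0,0],[0,0,0]]]'

```text
time_s: 14.93
eef_pos: [585.6, -92.2, 104.4]
ee_rot: [-0.255, 0.771, 0.583, -0.026]
force: [3.6, -0.7, 4.1]
grip_width: 0.376
```

Request:
play_rows --motion '[[[0,0,0],[0,0,0]],[[0,0,0],[0,0,0]],[[0,0,0],[0,0,0]],[[0,0,0],[0,0,0]],[[0,0,0],[0,0,0]]]' --fingers 55

```text
time_s: 15.35
eef_pos: [585.0, -91.9, 103.8]
ee_rot: [-0.256, 0.771, 0.583, -0.026]
force: [-0.6, 0.9, -0.1]
grip_width: 0.644
```

Request:
play_rows --motion '[[[0,0,-8],[0,0,0]],[[0,0,-15],[0,0,0]],[[0,0,-25],[0,0,0]],[[0,0,-30],[0,0,0]],[[0,0,-30],[0,0,0]],[[0,0,-30],[0,0,0]],[[0,0,-10],[0,0,0]],[[0,0,0],[0,0,0]]]'

```text
time_s: 16.02
eef_pos: [636.1, -147.2, 234.3]
ee_rot: [-0.254, 0.771, 0.583, -0.025]
force: [-0.4, -0.6, -0.5]
grip_width: 0.644
```

```bash
python3 - <<'E'
from plan import *
a=np.radians(64);R=np.c_[[np.cos(a),np.sin(a),0],[np.sin(a),-np.cos(a),0],[0,0,-1]]
plan(np.array([477,273,130.]),R)
print(ctrl.capture("top").shape,[(round(d['p'],2),round(d['position'][0]*640),round(d['position'][1]*400)) for d in ctrl.spot_in("top","canister_mid")])
ctrl.capture("scene");print([(round(d['p'],2),round(d['position'][0]*640),round(d['position'][1]*400)) for d in ctrl.spot_in("scene","canister_mid")])
for z in(35,39.6,56,61): print(z,proj("scene",o+PR@[0,0,z]),proj("top",o+PR@[0,0,z]))
E
```

```text
t 16.02 pos [ 636.08 -147.16  234.31] F [-0.41 -0.65 -0.52] j [-0.48  0.99  0.39  0.21  2.24 -1.68] w 55.0
shift now-tool [ 305.62 -177.42  296.38] | turn [-26.53 -13.16   9.95] 31.24165079199137 | shift after-turn [ 307.9  -327.17  104.31]
(400, 640, 3) [(0.72, 484, 219), (0.5, 389, 156), (0.44, 455, 198)]
[(0.83, 202, 310), (0.59, 313, 283), (0.53, 238, 299), (0.37, 424, 179)]
35 [312.56 228.67] [373.61 173.  ]
39.6 [312.63 228.25] [374.43 172.07]
56 [312.89 226.7 ] [377.41 168.7 ]
61 [312.97 226.21] [378.34 167.66]
```

Request:
play_rows --motion '[[[0,0,0],[-5.3,-2.6,2]],[[0,0,0],[-5.3,-2.6,2]],[[0,0,0],[-5.3,-2.6,2]],[[0,0,0],[-5.3,-2.6,2]],[[0,0,0],[-5.3,-2.6,2]],[[19.3,-20.5,0],[0,0,0]],[[19.3,-20.5,0],[0,0,0]],[[19.3,-20.5,0],[0,0,0]],[[19.3,-20.5,0],[0,0,0]],[[19.3,-20.5,0],[0,0,0]],[[19.3,-20.5,0],[0,0,0]],[[19.3,-20.5,0],[0,0,0]],[[19.3,-20.5,0],[0,0,0]],[[19.3,-20.5,0],[0,0,0]],[[19.3,-20.5,0],[0,0,0]],[[19.3,-20.5,0],[0,0,0]],[[19.3,-20.5,0],[0,0,0]],[[19.3,-20.5,0],[0,0,0]],[[19.3,-20.5,0],[0,0,0]],[[19.3,-20.5,0],[0,0,0]]]' --fingers 45

```text
time_s: 17.88
eef_pos: [484.2, 250.3, 234.2]
ee_rot: [-0.003, 0.848, 0.53, -0.001]
force: [0.8, -0.6, 0.8]
grip_width: 0.527
```

Request:
play_rows --motion '[[[19.3,-20.5,0],[0,0,0]],[[0,0,17],[0,0,0]],[[0,0,17],[0,0,0]],[[0,0,17],[0,0,0]],[[0,0,17],[0,0,0]],[[0,0,17],[0,0,0]],[[0,0,0],[0,0,0]],[[0,0,0],[0,0,0]]]'

```text
time_s: 18.55
eef_pos: [474.7, 275.8, 149.6]
ee_rot: [-0.003, 0.848, 0.53, -0.001]
force: [-0.4, -0.5, 0.0]
grip_width: 0.527
```

```bash
python3 - <<'E'
from plan import *
a=np.radians(64);R=np.c_[[np.cos(a),np.sin(a),0],[np.sin(a),-np.cos(a),0],[0,0,-1]]
plan(np.array([477,273,40.]),R)
old=cv2.imread("pics/top0.png").astype(int).mean(2);im=ctrl.capture("top");d=np.abs(im.astype(int).mean(2)-old)
sc=ctrl.capture("scene")
tp=im[145:210,340:405,::-1];
A=cv2.resize(sc[125:205,320:400,::-1],(400,400),interpolation=cv2.INTER_CUBIC)
B=cv2.resize(im[145:210,340:405,::-1],(400,400),interpolation=cv2.INTER_CUBIC)
D=cv2.resize(sc[195:275,275:355,::-1],(400,200),interpolation=cv2.INTER_CUBIC)
D=cv2.resize(sc[200:260,280:345,::-1],(400,370),interpolation=cv2.INTER_CUBIC)
out=np.zeros((400,800,3),np.uint8);out[:,:400]=A;out[:,400:]=B
cv2.imwrite("pics/last.png",np.vstack([out]))
print([(round(d['p'],2),round(d['position'][0]*640),round(d['position'][1]*400)) for d in ctrl.spot_in("top","canister_mid")],[(round(d['p'],2),round(d['position'][0]*640),round(d['position'][1]*400)) for d in ctrl.spot_in("scene","canister_mid")])
E
```

```text
t 18.55 pos [474.72 275.76 149.56] F [-0.39 -0.47  0.03] j [ 0.31  0.41  1.5   0.01  1.23 -0.81] w 45.0
shift now-tool [ -1.6    4.05 109.53] | turn [-0.42 -0.07 -0.01] 0.4227864115896043 | shift after-turn [ -1.48   3.26 109.56]
[(0.64, 391, 156), (0.53, 454, 203), (0.49, 482, 218)] [(0.79, 313, 283), (0.79, 239, 300)]
```

```bash
python3 - <<'E'
from plan import *
X=tri((313,283),(390.5,156));print(X,proj("scene",X),proj("top",X),"port frame",PR.T@(X-o))
im=ctrl.capture("top");sc=ctrl.capture("scene")
A=cv2.resize(sc[200:300,270:370,::-1],(400,400),interpolation=cv2.INTER_CUBIC)
B=cv2.resize(im[130:210,340:420,::-1],(400,400),interpolation=cv2.INTER_CUBIC)
cv2.imwrite("pics/last.png",np.hstack([A,B]))
E
```

```text
[ 654.8  -167.16   21.97] [315.36 282.8 ] [392.05 157.56] port frame [-130.15   -0.29  -21.02]
```

View pics/last.png

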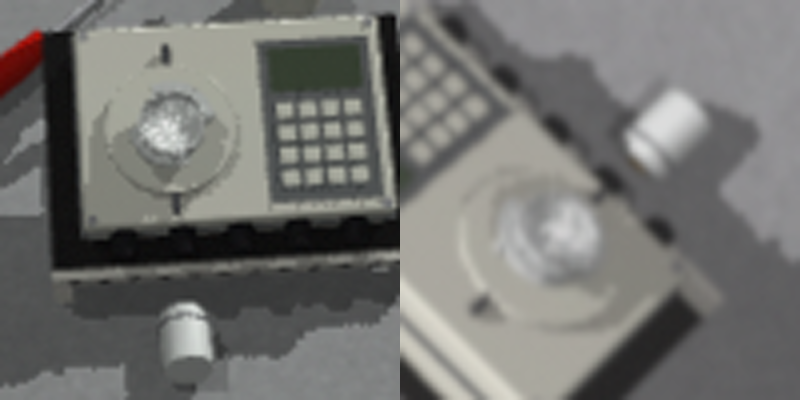

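The canister tipped out on release: it lies on its side in front of the meter, around scene (313,283) and top (393,156), axis pointing uphill. I'll measure it numerically and pick it up again.

```bash
python3 - <<'E'
from plan import *
print("t",ctrl.sense()["time_s"])
for n,(x,y,w,h) in(("top",(375,138,32,32)),("scene",(296,266,34,34))):
    new=ctrl.capture(n).astype(int).mean(2);old=cv2.imread(f"pics/{n}0.png").astype(int).mean(2)
    d=(new-old)[y:y+h,x:x+w]
    m=(d>18).astype(np.uint8);k,l,st,ce=cv2.connectedComponentsWithStats(m);i=1+st[1:,4].argmax();m=(l==i).astype(np.uint8)
    c=cv2.findContours(m,cv2.RETR_EXTERNAL,cv2.CHAIN_APPROX_NONE)[0][0]
    (cx,cy),(a,b),ang=cv2.minAreaRect(c);print(n,"rect",cx+x,cy+y,a+1,b+1,ang,"centroid",ce[i]+[x,y],st[i])
    for r in range(h): print(y+r," ".join(f"{int(v):4d}" for v in d[r]))
    # model projections
c=np.array([654.8,-167.2,16.5]);e=np.array([-.681,.731,0]);q=np.array([.731,.681,0])
for n in("top","scene"):
    print(n,[proj(n,c+e*s*21+q*t*16.5).round(1) for s,t in((1,1),(1,-1),(-1,-1),(-1,1))],proj(n,c))
E
```

```text
t 18.85
top rect 392.3199996948242 155.2400016784668 12.200000762939453 18.200000762939453 36.869895935058594 centroid [392.21 155.71] [ 10   9  16  19 170]
138    6    6    6    6    6    7    7    7    6    6    7    7    6    6    7    6    7    6    6    6    7    7    7    7    7    7    7    5    6    6    6    6
139    6    7    6    6    7    5    6    7    7    8    6    7    6    7    6    6    7    7    7    6    7    6    6    7    7    6    6    6    7    5    6    7
140    6    7    6    7    7    6    6    6    7    7    6    7    6    5    6    6    6    6    6    6    6    7    8    6    6    6    7    6    7    7    7    5
141    5    6    6    5    6    6    7    7    7    5    7    7    6    6    7    6    7    6    6    6    7    6    6    6    6    6    7    6    6    6    7    6
142    4    5    5    5    5    7    6    6    6    6    6    7    6    7    7    7    7    6    7    6    7    6    6    5    7    6    7    7    7    6    6    6
143    5    5    3    5    6    6    6    6    5    6    6    6    7    6    6    6    6    6    6    7    6    6    6    6
[... 9899 characters left out ...]
 -45  -46  -44  -45  -44  -45  -45  -44  -45  -59  -65  -65  -62  -63  -23  -15  -14  -13  -14  -16  -16  -15   -1    2    3
298    4    4    3    3    3   -2  -34  -45  -46  -46  -47  -45  -46  -46  -45  -44  -44  -44  -44  -45  -45  -45  -34   -4    2    2    3    2    2    3    3    2    3    2
299    3    2    3    2    3  -22  -42  -45  -44  -45  -45  -45  -45  -46  -46  -44  -45  -44  -44  -45  -45  -36   -4    3    3    3    3    2    3    3    3    3    2    4
top [array([382. , 159.1]), array([390.7, 167.6]), array([401.6, 156.8]), array([392.9, 148.3])] [391.8  157.95]
scene [array([320.9, 277.1]), array([308.4, 277.9]), array([309.6, 291.3]), array([322.5, 290.4])] [315.34 284.07]
```

```bash
cat > lie.py <<'E'
from plan import *
from scipy.optimize import least_squares
t=np.linspace(0,2*np.pi,90)
def sil(n,v):
    c=np.array([v[0],v[1],16.5]);a=np.array([np.cos(v[2]),np.sin(v[2]),0]);q=np.array([-a[1],a[0],0])
    P3=[c+s*21*a+16.5*(np.cos(k)*q+np.sin(k)*np.array([0,0,1])) for s in(-1,1) for k in t]
    return np.array([proj(n,x) for x in P3])
def res(v):
    S=sil("scene",v);T=sil("top",v)
    return [S[:,0].min()-309.7,S[:,0].max()-322.0,S[:,1].min()-275.15,S[:,1].max()-297.5,T[:,0].min()-384.9,T[:,1].min()-147.2,T[:,1].max()-165.2]
r=least_squares(res,[655,-167,np.radians(133)],x_scale=[5,5,.1])
print(r.x,np.degrees(r.x[2]),np.array(res(r.x)))
np.save("lie.npy",r.x)
E
python3 lie.py
```

```text
[ 659.75 -173.18    2.25] 128.7248610444527 [-0.68  0.02  0.88 -0.3  -0.9  -0.82  0.54]
```

```bash
cat >> plan.py <<'E'
def lieR(az,el):
    a=np.radians(az);e=np.array([np.cos(a),np.sin(a),0]);k=np.radians(el)
    z=e*np.cos(k)-np.array([0,0,np.sin(k)]);x=np.array([np.sin(a),-np.cos(a),0]);return np.c_[x,np.cross(z,x),z]
E
python3 - <<'E'
from plan import *
C=np.array([659,-172,16.5]);R=lieR(130,70)
plan(C+R[:,2]*(39-100),R)
E
```

```text
t 18.95 pos [475.9  275.97 150.45] F [-0.11  0.6  -0.51] j [ 0.31  0.41  1.5   0.01  1.23 -0.81] w 45.1
shift now-tool [-330.86  380.6    73.6 ] | turn [19.37  4.07 23.74] 30.90802178797103 | shift after-turn [-147.69  478.88  -92.76]
```

Request:
play_rows --motion '[[[0,0,-25],[0,0,0]],[[0,0,-30],[0,0,0]],[[0,0,-25],[0,0,0]],[[-20.7,23.8,0],[0,0,0]],[[-20.7,23.8,0],[0,0,0]],[[-20.7,23.8,0],[0,0,0]],[[-20.7,23.8,0],[0,0,0]],[[-20.7,23.8,0],[0,0,0]],[[-20.7,23.8,0],[0,0,0]],[[-20.7,23.8,0],[0,0,0]],[[-20.7,23.8,0],[0,0,0]],[[-20.7,23.8,0],[0,0,0]],[[-20.7,23.8,0],[0,0,0]],[[-20.7,23.8,0],[0,0,0]],[[-20.7,23.8,0],[0,0,0]],[[-20.7,23.8,0],[0,0,0]],[[-20.7,23.8,0],[0,0,0]],[[-20.7,23.8,0],[0,0,0]],[[-20.7,23.8,0],[0,0,0]],[[0,0,0],[0,0,0]]]' --fingers 52

```text
time_s: 20.62
eef_pos: [673.2, -194.5, 225.0]
ee_rot: [-0.003, 0.849, 0.528, -0.001]
force: [-0.1, 0.3, -0.1]
grip_width: 0.61
```

Request:
play_rows --motion '[[[0,0,0],[3.9,0.8,4.75]],[[0,0,0],[3.9,0.8,4.75]],[[0,0,0],[3.9,0.8,4.75]],[[0,0,0],[3.9,0.8,4.75]],[[0,0,0],[3.9,0.8,4.75]],[[0,0,0],[0,0,0]],[[0,0,0],[0,0,0]]]'

```text
time_s: 21.2
eef_pos: [673.2, -189.7, 225.0]
ee_rot: [-0.164, 0.925, 0.337, -0.061]
force: [1.2, 0.5, 0.1]
grip_width: 0.608
```

```bash
python3 - <<'E'
from plan import *
C=np.array([659,-172,16.5]);R=lieR(130,70)
plan(C+R[:,2]*(39-70),R)
E
```

```text
t 21.2 pos [ 673.17 -189.74  224.98] F [1.17 0.52 0.06] j [-0.49  1.05  0.24  0.15  2.17 -1.13] w 52.0
shift now-tool [  1.    50.36 172.55] | turn [-0.13  0.16  0.04] 0.20928879845903808 | shift after-turn [  0.55  49.98 172.67]
```

Request:
play_rows --motion '[[[0.1,7.1,24.6],[0,0,0]],[[0.1,7.1,24.6],[0,0,0]],[[0.1,7.1,24.6],[0,0,0]],[[0.1,7.1,24.6],[0,0,0]],[[0.1,7.1,24.6],[0,0,0]],[[0.1,7.1,24.6],[0,0,0]],[[0.1,7.1,24.6],[0,0,0]],[[0,0,0],[0,0,0]],[[0,0,0],[0,0,0]]]'

```text
time_s: 21.95
eef_pos: [664.6, -178.5, 49.2]
ee_rot: [-0.163, 0.925, 0.338, -0.061]
force: [0.1, -0.1, 0.5]
grip_width: 0.608
```

```bash
python3 - <<'E'
from plan import *
C=np.array([659,-172,16.5]);R=lieR(130,70)
plan(C+R[:,2]*(39),R)
# is the canister still there, and where do fingertips show in the scene view
p,R0,s=cur()
for k in(-26,26): print(k,"tip scene",proj("scene",p+R0@[k,0,-36]),"top",proj("top",p+R0@[k,0,-36]))
ctrl.capture("scene");print([(round(d['p'],2),round(d['position'][0]*640),round(d['position'][1]*400)) for d in ctrl.spot_in("scene","canister_mid")])
E
```

```text
t 21.95 pos [ 664.57 -178.52   49.23] F [ 0.05 -0.07  0.46] j [-0.49  1.04  0.72  0.13  1.72 -1.19] w 52.0
shift now-tool [ 0.14  3.24 72.69] | turn [-0.08  0.17  0.1 ] 0.2184919609691386 | shift after-turn [-0.07  3.14 72.69]
-26 tip scene [305.23 277.34] top [410.09 153.19]
26 tip scene [326.65 276.81] top [396.14 138.37]
[(0.83, 203, 311), (0.77, 314, 285), (0.65, 243, 299), (0.52, 426, 178), (0.45, 356, 171)]
```

Request:
play_rows --motion '[[[0,3.2,10],[0,0,0]],[[0,0,15],[0,0,0]],[[0,0,15],[0,0,0]],[[0,0,15],[0,0,0]],[[0,0,7],[0,0,0]],[[0,0,4],[0,0,0]],[[0,0,0],[0,0,0]]]'

```text
time_s: 22.63
eef_pos: [652.2, -164.3, -15.0]
ee_rot: [-0.164, 0.925, 0.337, -0.061]
force: [-0.9, 0.5, 0.3]
grip_width: 0.609
```

Request:
play_rows --motion '[[[0,0,3],[0,0,0]],[[0,0,3],[0,0,0]],[[0,0,0],[0,0,0]]]'

```text
time_s: 22.88
eef_pos: [650.9, -162.8, -20.7]
ee_rot: [-0.164, 0.925, 0.337, -0.061]
force: [-0.5, -0.4, -0.4]
grip_width: 0.61
```

Request:
play_rows --motion '[[[0,0,0],[0,0,0]],[[0,0,0],[0,0,0]],[[0,0,0],[0,0,0]],[[0,0,0],[0,0,0]],[[0,0,0],[0,0,0]],[[0,0,0],[0,0,0]]]' --fingers 25 --squeeze 30

```text
time_s: 23.38
eef_pos: [651.2, -162.9, -20.1]
ee_rot: [-0.163, 0.925, 0.337, -0.06]
force: [0.9, -0.5, 3.7]
grip_width: 0.374
```

```bash
python3 - <<'E'
from plan import *
C=np.array([659,-172,16.5]);R=lieR(130,70)
plan(C+R[:,2]*39,R)
E
```

```text
t 23.38 pos [ 651.16 -162.95  -20.11] F [ 0.94 -0.46  3.74] j [-0.48  1.06  0.86  0.13  1.55 -1.2 ] w 31.9
shift now-tool [ 0.18 -1.27  0.51] | turn [-0.08  0.1  -0.04] 0.13251593310127127 | shift after-turn [ 0.18 -1.27  0.5 ]
```

```bash
python3 - <<'E'
from plan import *
p,R0,s=cur()
plan(p+[-5,5,150])
R=lieR(133,130)
np.save("cin.npy",np.array([0,-1.3,-38.5]))
T=o+PR@[0.3,-.3,39.6+70]-R@np.load("cin.npy")
print(T);q=T-(p+[-5,5,150]);print("then in that tool frame",R0.T@q,"turn",Ro.from_matrix(R0.T@R).as_rotvec(degrees=True))
E
```

```text
t 23.38 pos [ 651.16 -162.95  -20.11] F [ 0.94 -0.46  3.74] j [-0.48  1.06  0.86  0.13  1.55 -1.2 ] w 31.9
shift now-tool [  -0.9   -58.11 -138.46] | turn [0. 0. 0.] 0.0 | shift after-turn [  -0.9   -58.11 -138.46]
[ 639.89 -151.09  171.66]
then in that tool frame [ -0.48 -23.06 -36.05] turn [-60.07   0.65  -3.08]
```

Request:
play_rows --motion '[[[0,-8.3,-19.8],[0,0,0]],[[0,-8.3,-19.8],[0,0,0]],[[0,-8.3,-19.8],[0,0,0]],[[0,-8.3,-19.8],[0,0,0]],[[0,-8.3,-19.8],[0,0,0]],[[0,-8.3,-19.8],[0,0,0]],[[0,-8.3,-19.8],[0,0,0]],[[-0.5,-11.5,-18],[0,0,0]],[[-0.5,-11.5,-18],[0,0,0]],[[0,0,0],[-6,0.1,-0.3]],[[0,0,0],[-6,0.1,-0.3]],[[0,0,0],[-6,0.1,-0.3]],[[0,0,0],[-6,0.1,-0.3]],[[0,0,0],[-6,0.1,-0.3]],[[0,0,0],[-6,0.1,-0.3]],[[0,0,0],[-6,0.1,-0.3]],[[0,0,0],[-6,0.1,-0.3]],[[0,0,0],[-6,0,-0.3]],[[0,0,0],[-6,0,-0.3]]]'

```text
time_s: 24.97
eef_pos: [639.6, -150.2, 171.4]
ee_rot: [0.315, 0.876, 0.344, 0.125]
force: [0.8, -2.2, -0.5]
grip_width: 0.369
```

```bash
cat > pl.py <<'E'
from plan import *
cin=np.load("cin.npy");R=lieR(133,130)
def rep():
    p,R0,s=cur();print("canister est in port",PR.T@(p+R0@cin-o),"F port",PR.T@s["force"],"M tool",R0.T@s["wrist_torque"])
    print("port x,-y,z in tool\n",(R0.T@PR))
E
python3 - <<'E'
from pl import *
rep();plan(o+PR@[0.3,-.3,39.6+70]-R@cin,R)
for n in("top","scene"):
    ctrl.capture(n);print([(round(d['p'],2),round(d['position'][0]*640),round(d['position'][1]*400)) for d in ctrl.spot_in(n,"canister_mid")])
    p,R0,s=cur();print("expect",proj(n,p+R0@cin))
E
```

```text
canister est in port [  0.77  -0.68 109.19] F port [-2.14  0.94  0.61] M tool [ 0.36 -0.08 -0.  ]
port x,-y,z in tool
 [[ 0.   -1.    0.  ]
 [-0.35  0.    0.94]
 [-0.94 -0.   -0.35]]
t 24.97 pos [ 639.65 -150.2   171.36] F [ 0.78 -2.22 -0.54] j [-0.26  0.39  1.66 -0.66  0.58 -0.55] w 31.5
shift now-tool [-0.43  0.82  0.28] | turn [-0.41 -0.09 -0.18] 0.45389240016527127 | shift after-turn [-0.43  0.82  0.29]
[(0.61, 388, 158), (0.57, 454, 202), (0.48, 483, 219)]
expect [386.93 157.9 ]
[(0.57, 206, 310), (0.56, 313, 219), (0.53, 242, 299), (0.27, 311, 235)]
expect [313.95 221.34]
```

Request:
play_rows --motion '[[[-0.4,0,0],[-0.4,0,-0.2]],[[0,-9.4,3.5],[0,0,0]],[[0,-14.1,5.2],[0,0,0]],[[0,-14.1,5.2],[0,0,0]],[[0,-9.4,3.5],[0,0,0]],[[0,-4.7,1.7],[0,0,0]],[[0,0,0],[0,0,0]]]'

```text
time_s: 25.75
eef_pos: [620.8, -131.8, 122.9]
ee_rot: [0.316, 0.875, 0.344, 0.124]
force: [1.2, -0.2, -1.6]
grip_width: 0.373
```

Request:
play_rows --motion '[[[0,-2.8,1],[0,0,0]],[[0,-2.8,1],[0,0,0]],[[0,0,0],[0,0,0]]]'

```text
time_s: 26.0
eef_pos: [618.9, -129.4, 118.4]
ee_rot: [0.317, 0.875, 0.344, 0.124]
force: [-0.7, 0.1, -0.8]
grip_width: 0.377
```

```bash
python3 -c "
from pl import *
rep()"
```

```text
canister est in port [-0.22  0.23 48.51] F port [ 0.07  0.49 -0.97] M tool [ 0.43 -0.01 -0.03]
port x,-y,z in tool
 [[-0.   -1.    0.  ]
 [-0.35  0.    0.94]
 [-0.94  0.   -0.35]]
```

Request:
play_rows --motion '[[[0,-2.8,1],[0,0,0]],[[0,-2.8,1],[0,0,0]],[[0,0,0],[0,0,0]]]'

```text
time_s: 26.25
eef_pos: [617.1, -127.2, 113.8]
ee_rot: [0.317, 0.875, 0.344, 0.125]
force: [-0.3, -1.7, 1.9]
grip_width: 0.373
```

Request:
play_rows --motion '[[[0,-1.9,0.7],[0,0,0]],[[0,0,0],[0,0,0]]]'

```text
time_s: 26.42
eef_pos: [617.2, -127.3, 113.7]
ee_rot: [0.318, 0.875, 0.344, 0.125]
force: [-0.6, -5.0, 8.5]
grip_width: 0.377
```

```bash
python3 -c "
from pl import *
rep()"
```

```text
canister est in port [-0.18  0.07 42.95] F port [1.47 3.88 9.02] M tool [-0.88 -0.66  0.01]
port x,-y,z in tool
 [[-0.   -1.    0.  ]
 [-0.34  0.    0.94]
 [-0.94  0.   -0.34]]
```

Request:
play_rows --motion '[[[0,2,-0.7],[0,0,0]],[[0,0.7,1.9],[0,0,0]],[[0,0.7,1.9],[0,0,0]],[[0,0,0],[0,0,0]]]'

```text
time_s: 26.75
eef_pos: [619.5, -129.7, 112.0]
ee_rot: [0.317, 0.875, 0.344, 0.125]
force: [-6.5, 3.0, 9.9]
grip_width: 0.376
```

```bash
python3 -c "
from pl import *
rep()"
```

```text
canister est in port [-3.96  0.01 43.3 ] F port [10.73  2.74  5.28] M tool [ 0.29 -0.4  -0.08]
port x,-y,z in tool
 [[-0.   -1.   -0.  ]
 [-0.34  0.    0.94]
 [-0.94  0.   -0.34]]
```

Request:
play_rows --motion '[[[0,0.35,0.95],[0,0,0]],[[0,0,0],[0,0,0]]]'

```text
time_s: 26.92
eef_pos: [620.0, -130.3, 112.0]
ee_rot: [0.317, 0.875, 0.344, 0.125]
force: [-8.8, 3.3, 12.8]
grip_width: 0.376
```

```bash
python3 -c "
from pl import *
rep()"
```

```text
canister est in port [-4.67  0.02 43.61] F port [13.66  4.16  6.84] M tool [ 0.32 -0.64 -0.  ]
port x,-y,z in tool
 [[-0.   -1.   -0.  ]
 [-0.34  0.    0.94]
 [-0.94  0.   -0.34]]
```

Request:
play_rows --motion '[[[0,-0.5,-1.4],[0,0,0]],[[0,-1.4,0.5],[0,0,0]],[[0,-0.9,0.35],[0,0,0]],[[0,0,0],[0,0,0]],[[0,0,0],[0,0,0]]]' --squeeze 20

```text
time_s: 27.33
eef_pos: [619.5, -129.5, 112.0]
ee_rot: [0.319, 0.874, 0.344, 0.126]
force: [-3.3, -3.3, 14.2]
grip_width: 0.375
```

```bash
python3 -c "
from pl import *
rep()"
```

```text
canister est in port [-3.75 -0.1  43.08] F port [ 6.94  4.68 12.4 ] M tool [-1.12 -0.93 -0.05]
port x,-y,z in tool
 [[ 0.   -1.    0.  ]
 [-0.34  0.    0.94]
 [-0.94 -0.   -0.34]]
```

Request:
play_rows --motion '[[[-0.6,-0.3,-0.8],[0,0,0]],[[0,1,-0.4],[0,0,0]],[[0,0,0],[0,0,0]]]'

```text
time_s: 27.58
eef_pos: [618.9, -129.1, 112.2]
ee_rot: [0.318, 0.875, 0.344, 0.126]
force: [4.0, -3.1, 6.4]
grip_width: 0.38
```

```bash
python3 -c "
from pl import *
rep()"
```

```text
canister est in port [-3.15  0.12 42.97] F port [-1.16 -0.86  8.  ] M tool [-0.99  0.03  0.01]
port x,-y,z in tool
 [[ 0.   -1.    0.  ]
 [-0.34  0.    0.94]
 [-0.94 -0.   -0.34]]
```

Request:
play_rows --motion '[[[0,0.7,-0.25],[0,0,0]],[[0,0,0],[0,0,0]]]'

```text
time_s: 27.75
eef_pos: [618.8, -129.1, 112.2]
ee_rot: [0.317, 0.875, 0.344, 0.125]
force: [4.8, -2.6, 4.9]
grip_width: 0.376
```

Request:
play_rows --motion '[[[0,0,0],[0,0,0]],[[0,0,0],[0,0,0]],[[0,0,0],[0,0,0]]]' --fingers 34

```text
time_s: 28.0
eef_pos: [617.3, -128.7, 110.6]
ee_rot: [0.316, 0.875, 0.344, 0.124]
force: [-0.5, -0.1, 0.5]
grip_width: 0.399
```

Request:
play_rows --motion '[[[0,0,0],[0,0,0]],[[0,0,0],[0,0,0]],[[0,0,0],[0,0,0]]]' --fingers 37

```text
time_s: 28.25
eef_pos: [617.6, -128.9, 111.2]
ee_rot: [0.317, 0.875, 0.344, 0.124]
force: [0.2, 0.4, 0.8]
grip_width: 0.436
```

```bash
cat > see.py <<'E'
from pl import *
rep()
for n in("top","scene"):
    ctrl.capture(n);print(n,[(round(d['p'],2),round(d['position'][0]*640),round(d['position'][1]*400)) for d in ctrl.spot_in(n,"canister_mid")],"expect",proj(n,o+PR@[-3,0,39.6]))
E
python3 see.py
```

```text
canister est in port [-2.78  0.85 41.65] F port [ 0.48 -0.44  0.59] M tool [0.3  0.01 0.04]
port x,-y,z in tool
 [[-0.   -1.   -0.  ]
 [-0.35 -0.    0.94]
 [-0.94  0.   -0.35]]
top [(0.79, 376, 169), (0.65, 454, 199), (0.52, 486, 217)] expect [375.14 171.42]
scene [(0.76, 203, 315), (0.75, 242, 298), (0.65, 314, 228)] expect [312.72 229.4 ]
```

Request:
play_rows --motion '[[[0,0,0],[0,0,0]],[[0,0,0],[0,0,0]],[[0,0,0],[0,0,0]]]' --fingers 42

```text
time_s: 28.7
eef_pos: [617.8, -129.0, 111.5]
ee_rot: [0.317, 0.875, 0.344, 0.124]
force: [-0.5, 0.4, -0.8]
grip_width: 0.491
```

Request:
play_rows --motion '[[[0,0,0],[0,0,0]],[[0,0,0],[0,0,0]],[[0,0,0],[0,0,0]],[[0,0,0],[0,0,0]]]' --fingers 52

```text
time_s: 29.03
eef_pos: [617.8, -129.0, 111.5]
ee_rot: [0.317, 0.875, 0.344, 0.124]
force: [-0.2, -0.1, -0.6]
grip_width: 0.606
```

```bash
python3 see.py
```

```text
canister est in port [-2.8   0.75 41.99] F port [-0.24  0.23 -0.55] M tool [ 0.3  -0.04  0.  ]
port x,-y,z in tool
 [[-0.   -1.   -0.  ]
 [-0.35  0.    0.94]
 [-0.94  0.   -0.35]]
top [(0.78, 374, 170), (0.44, 483, 219), (0.42, 453, 202)] expect [375.14 171.42]
scene [(0.81, 204, 313), (0.68, 310, 228), (0.51, 238, 300)] expect [312.72 229.4 ]
```

Request:
play_rows --motion '[[[0,0,-5],[0,0,0]],[[0,0,-10],[0,0,0]],[[0,0,-15],[0,0,0]],[[0,0,-20],[0,0,0]],[[0,0,-25],[0,0,0]],[[0,0,-25],[0,0,0]],[[0,0,-25],[0,0,0]],[[0,0,0],[0,0,0]]]'

```text
time_s: 29.9
eef_pos: [563.4, -68.4, 212.2]
ee_rot: [0.318, 0.874, 0.344, 0.127]
force: [1.0, -0.5, 0.4]
grip_width: 0.612
```

```bash
python3 see.py; python3 - <<'E'
from plan import *
a=np.radians(64);R=np.c_[[np.cos(a),np.sin(a),0],[np.sin(a),-np.cos(a),0],[0,0,-1]]
plan(np.array([477,273,200.]),R)
print(proj("scene",[477,273,80]),proj("top",[477,273,80]),ctrl.spot_in("top","shell_bar")[:3],ctrl.spot_in("scene","shell_bar")[:3])
E
```

```text
canister est in port [118.15  -0.43  88.38] F port [-0.72 -0.4   0.93] M tool [0.28 0.02 0.  ]
port x,-y,z in tool
 [[ 0.   -1.    0.  ]
 [-0.34  0.    0.94]
 [-0.94 -0.   -0.34]]
top [(0.62, 455, 203), (0.59, 484, 220), (0.56, 365, 180), (0.53, 376, 169)] expect [375.14 171.42]
scene [(0.69, 202, 312), (0.55, 240, 300), (0.44, 313, 228)] expect [312.72 229.4 ]
t 30.1 pos [563.16 -70.6  206.69] F [ 0.67  0.04 -0.3 ] j [-0.12  0.2   1.82 -0.71  0.69 -0.42] w 52.0
shift now-tool [ 170.82 -242.83 -193.35] | turn [ 39.26   7.37 -20.22] 44.77127762760364 | shift after-turn [ 271.05 -228.07    6.69]
[355.01 158.82] [224.92 227.83] [{'position': [0.3572, 0.5715], 'p': 0.95}, {'position': [0.2911, 0.5335], 'p': 0.57}, {'position': [0.4252, 0.5305], 'p': 0.5}] [{'position': [0.5564, 0.4255], 'p': 0.67}, {'position': [0.5944, 0.3917], 'p': 0.62}, {'position': [0.5341, 0.485], 'p': 0.56}]
```

Request:
play_rows --motion '[[[0,0,0],[5.6,1.05,-2.9]],[[0,0,0],[5.6,1.05,-2.9]],[[0,0,0],[5.6,1.05,-2.9]],[[0,0,0],[5.6,1.05,-2.9]],[[0,0,0],[5.6,1.05,-2.9]],[[0,0,0],[5.6,1.05,-2.9]],[[0,0,0],[5.6,1.05,-2.9]],[[22.6,-19,0],[0,0,0]],[[22.6,-19,0],[0,0,0]],[[22.6,-19,0],[0,0,0]],[[22.6,-19,0],[0,0,0]],[[22.6,-19,0],[0,0,0]],[[22.6,-19,0],[0,0,0]],[[22.6,-19,0],[0,0,0]],[[22.6,-19,0],[0,0,0]],[[22.6,-19,0],[0,0,0]],[[22.6,-19,0],[0,0,0]],[[22.6,-19,0],[0,0,0]],[[22.6,-19,0],[0,0,0]]]' --fingers 42

```text
time_s: 31.78
eef_pos: [484.8, 274.9, 193.5]
ee_rot: [0.021, 0.854, 0.519, 0.005]
force: [-0.4, -0.6, -0.1]
grip_width: 0.49
```

Request:
play_rows --motion '[[[0,0,20],[0,0,0]],[[0,0,25],[0,0,0]],[[0,0,25],[0,0,0]],[[0,0,0],[0,0,0]],[[0,0,0],[0,0,0]]]'

```text
time_s: 32.2
eef_pos: [487.1, 271.4, 123.7]
ee_rot: [0.02, 0.854, 0.519, 0.004]
force: [-1.0, 0.2, 1.4]
grip_width: 0.49
```

```bash
python3 - <<'E'
from plan import *
a=np.radians(64);R=np.c_[[np.cos(a),np.sin(a),0],[np.sin(a),-np.cos(a),0],[0,0,-1]]
plan(np.array([477,273,42.]),R)
p,R0,s=cur()
sc=ctrl.capture("scene").mean(2).astype(int)
for k in(-21,21): print(k,"finger tips expected",proj("scene",p+R0@[k,0,-32]))
print("bar top ends",[proj("scene",np.array([477+26*np.cos(b),273+26*np.sin(b),94])).round(1) for b in(np.radians(-26),np.radians(154))])
for y in range(126,172,1): print(y," ".join(f"{v:3d}" for v in sc[y,336:376]))
E
```

```text
t 32.2 pos [487.09 271.43 123.71] F [-0.99  0.19  1.36] j [ 0.32  0.45  1.52 -0.04  1.16 -0.76] w 41.9
shift now-tool [ -2.12 -12.86  81.31] | turn [ 2.23  0.82 -1.41] 2.7612094517394903 | shift after-turn [-3.01 -9.76 81.71]
-21 finger tips expected [353.18 142.21]
21 finger tips expected [364.76 139.28]
bar top ends [array([359.3, 159.7]), array([351.4, 151.2])]
126 131 129 129 129 129 129  98  45  15  15  19  17  16  60  36  17  17  16  16  16  16  17  17  98 129 133 132 133 133  75  22  17  14  17  16  19  15  17  16  17
127 129 128 129 129 128 129 130  70  18  17  18  18  16  37  24  18  17  16  17  15  17  15  34 120 135 135 133 134 134  96  42  17  15  17  16  15  19  33  46  41
128 129 129 130 131 131 130 131  79  30  16  16  18  16  17  17  18  16  17  18  17  13  43  83 125 134 133 134 133 128 102  48  15  14  18  18  18  45  83 105  94
129 130 129 132 132 132 130 132 101  46  14  16  16  18  17  17  16  18  16  18  18  17  99 129 135 135 135 134 133  90  36  13  15  16  17  17  33  99 127 131 131
130 128 128 131 132 131 131 132 132  75  23  16  15  17  17  18  16  17  16  
[... 6110 characters left out ...]
  81  62  61  61  60  61  64  61  63  65  68
168 107 107 108 109 110 111 110 110  92  84  82  82  84  85  88  90  92  90  90  91  93  91 140 142 124  95  88  96 114  80  60  60  60  60  60  74  66  63  66  68
169 110 108 108 108 108 110 110 109  90  82  82  83  85  86  88  89  90  90  93  94 100  93  90  91  90  88  89  94  97  72  61  61  61  60  60  61  61  63  65  68
170 110 110 108 108 108 109 109 108  92  82  81  84  84  87  89  90  91  92  91  92  92  92  91  91  89  87  90  94  91  70  61  60  61  59  59  61  61  61  67  68
171 108 108 109 109 110 109 108 105  87  81  82  83  86  85  87  89  90  91  91  92  93  91  90  90  89  86  85  95  91  70  60  60  60  60  61  61  60  60  58  63
```

Request:
play_rows --motion '[[[0,0,0],[2.2,0.8,-1.4]],[[-2.4,-9.6,0],[0,0,0]],[[0,0,15],[0,0,0]],[[0,0,20],[0,0,0]],[[0,0,20],[0,0,0]],[[0,0,15],[0,0,0]],[[0,0,6],[0,0,0]],[[0,0,0],[0,0,0]],[[0,0,0],[0,0,0]]]'

```text
time_s: 33.0
eef_pos: [478.4, 274.3, 49.9]
ee_rot: [0.001, 0.848, 0.53, 0.002]
force: [0.6, 0.5, 0.3]
grip_width: 0.497
```

```bash
python3 - <<'E'
from plan import *
a=np.radians(64);R=np.c_[[np.cos(a),np.sin(a),0],[np.sin(a),-np.cos(a),0],[0,0,-1]]
plan(np.array([477.5,273.5,42.]),R)
E
```

```text
t 33.0 pos [478.38 274.25  49.85] F [0.65 0.48 0.32] j [ 0.31  0.53  1.6  -0.    1.   -0.81] w 42.4
shift now-tool [-1.09 -0.49  7.85] | turn [ 0.23 -0.16  0.03] 0.2805883802182872 | shift after-turn [-1.06 -0.46  7.85]
```

Request:
play_rows --motion '[[[-1,-0.5,4],[0,0,0]],[[0,0,3.5],[0,0,0]],[[0,0,0],[0,0,0]]]'

```text
time_s: 33.25
eef_pos: [476.9, 273.2, 41.0]
ee_rot: [0.001, 0.848, 0.53, 0.001]
force: [-0.4, -0.4, -0.1]
grip_width: 0.49
```

Request:
play_rows --motion '[[[0,0,0],[0,0,0]],[[0,0,0],[0,0,0]],[[0,0,0],[0,0,0]],[[0,0,0],[0,0,0]],[[0,0,0],[0,0,0]],[[0,0,0],[0,0,0]],[[0,0,0],[0,0,0]],[[0,0,0],[0,0,0]]]' --fingers 5 --squeeze 50

```text
time_s: 33.92
eef_pos: [477.3, 273.4, 41.4]
ee_rot: [0.001, 0.848, 0.53, 0.002]
force: [0.4, -0.1, 4.5]
grip_width: 0.157
```

```bash
python3 - <<'E'
from plan import *
p,R0,s=cur();plan(p)
x=R0[:,0];print("jaw az",np.degrees(np.arctan2(x[1],x[0])))
# target: tool x (jaw) = perpendicular to bar; bar (tool y) at 60deg in port
b=np.radians(60);bar=PR@[np.cos(b),np.sin(b),0]
for s_ in(1,-1):
    y=bar*s_;z=-PR[:,2];Rt=np.c_[np.cross(y,z),y,z]
    print(s_,Ro.from_matrix(R0.T@Rt).as_rotvec(degrees=True),np.linalg.norm(Ro.from_matrix(R0.T@Rt).as_rotvec(degrees=True)))
E
```

```text
t 33.92 pos [477.28 273.37  41.41] F [ 0.36 -0.07  4.47] j [ 0.31  0.54  1.61 -0.    0.98 -0.81] w 13.4
shift now-tool [0. 0. 0.] | turn [0. 0. 0.] 0.0 | shift after-turn [0. 0. 0.]
jaw az 64.03119142935188
1 [ 25.25 -29.87 137.05] 142.52413797545117
-1 [ 23.44  19.82 -37.95] 48.80911710318271
```

Request:
play_rows --motion '[[[0,0,-10],[0,0,0]],[[0,0,-20],[0,0,0]],[[0,0,-25],[0,0,0]],[[0,0,-25],[0,0,0]],[[0,0,-25],[0,0,0]],[[0,0,-25],[0,0,0]],[[0,0,-25],[0,0,0]],[[0,0,-25],[0,0,0]],[[0,0,-20],[0,0,0]],[[0,0,0],[0,0,0]],[[0,0,0],[0,0,0]]]'

```text
time_s: 34.83
eef_pos: [476.3, 273.2, 241.3]
ee_rot: [0.001, 0.848, 0.53, 0.002]
force: [0.3, -0.2, -2.7]
grip_width: 0.156
```

```bash
cat > sh.py <<'E'
from plan import *
bin_=np.array([0,0,-38.6])
def Rt(deg):
    b=np.radians(deg);y=-(PR@[np.cos(b),np.sin(b),0]);z=-PR[:,2];return np.c_[np.cross(y,z),y,z]
def rep(deg,h,x=0.,y=-.3):
    p,R0,s=cur();yb=PR.T@R0[:,1]
    print("bar in port",PR.T@(p+R0@bin_-o),"deg",np.degrees(np.arctan2(-yb[1],-yb[0])),"F tool",R0.T@s["force"],"M tool",R0.T@s["wrist_torque"])
    R=Rt(deg);plan(o+PR@[x,y,h]-R@bin_,R)
E
python3 -c "
from sh import *
rep(60,84.6+70)
for n in('top','scene'):
    ctrl.capture(n);print(n,[(round(d['p'],2),round(d['position'][0]*640),round(d['position'][1]*400)) for d in ctrl.spot_in(n,'canister_mid')])
"
```

```text
bar in port [ 383.38 -169.49  -19.67] deg 24.046150406214515 F tool [-0.08  0.32  2.74] M tool [ 0.03 -0.01 -0.02]
t 34.83 pos [476.28 273.19 241.31] F [ 0.26 -0.21 -2.74] j [ 0.31  0.34  1.36 -0.    1.44 -0.81] w 13.3
shift now-tool [-301.9   311.96   35.9 ] | turn [ 23.43  19.82 -37.95] 48.8062164811978 | shift after-turn [-399.9    35.39 -169.06]
top [(0.63, 484, 217), (0.61, 377, 169), (0.52, 455, 201)]
scene [(0.78, 241, 299), (0.58, 310, 228), (0.56, 205, 311)]
```

Request:
play_rows --motion '[[[-20.1,20.8,0],[0,0,0]],[[-20.1,20.8,0],[0,0,0]],[[-20.1,20.8,0],[0,0,0]],[[-20.1,20.8,0],[0,0,0]],[[-20.1,20.8,0],[0,0,0]],[[-20.1,20.8,0],[0,0,0]],[[-20.1,20.8,0],[0,0,0]],[[-20.1,20.8,0],[0,0,0]],[[-20.1,20.8,0],[0,0,0]],[[-20.1,20.8,0],[0,0,0]],[[-20.1,20.8,0],[0,0,0]],[[-20.1,20.8,0],[0,0,0]],[[-20.1,20.8,0],[0,0,0]],[[-20.1,20.8,0],[0,0,0]],[[-20.1,20.8,0],[0,0,0]],[[0,0,0],[0,0,0]]]'

```text
time_s: 36.37
eef_pos: [625.2, -139.2, 239.1]
ee_rot: [0.0, 0.849, 0.528, 0.0]
force: [0.4, 0.4, -2.3]
grip_width: 0.15
```

Request:
play_rows --motion '[[[0,0,0],[2.93,2.48,-4.74]],[[0,0,0],[2.93,2.48,-4.74]],[[0,0,0],[2.93,2.48,-4.74]],[[0,0,0],[2.93,2.48,-4.74]],[[0,0,0],[2.93,2.48,-4.74]],[[0,0,0],[2.93,2.48,-4.74]],[[0,0,0],[2.93,2.48,-4.74]],[[0,0,0],[2.93,2.48,-4.74]],[[0,0,0],[0,0,0]],[[0,0,0],[0,0,0]]]'

```text
time_s: 37.2
eef_pos: [625.2, -134.6, 239.2]
ee_rot: [-0.257, 0.603, 0.754, 0.038]
force: [0.5, 0.8, -0.7]
grip_width: 0.154
```

```bash
python3 -c "
from sh import *
rep(60,84.6+62)"
```

```text
bar in port [ 16.5   -0.86 183.66] deg 59.78344178030046 F tool [0.36 0.88 0.79] M tool [-0.22 -0.29  0.02]
t 37.2 pos [ 625.21 -134.57  239.16] F [ 0.49  0.85 -0.75] j [-0.47  0.93  0.48  0.21  2.21 -2.18] w 13.1
shift now-tool [-14.62   7.91  37.04] | turn [-0.07 -0.06 -0.22] 0.2353216902347711 | shift after-turn [-14.61   7.81  37.06]
```

Request:
play_rows --motion '[[[-7.3,4,5],[0,0,0]],[[-7.3,3.9,10],[0,0,0]],[[0,0,15],[0,0,0]],[[0,0,15],[0,0,0]],[[0,0,15],[0,0,0]],[[0,0,10],[0,0,0]],[[0,0,0],[0,0,0]]]'

```text
time_s: 37.78
eef_pos: [609.4, -118.6, 171.7]
ee_rot: [-0.257, 0.602, 0.755, 0.038]
force: [-0.5, 0.1, -1.1]
grip_width: 0.153
```

```bash
python3 -c "
from sh import *
rep(60,84.6)"
```

```text
bar in port [  2.2   -0.23 113.99] deg 59.88744213931548 F tool [-0.32 -0.19  1.11] M tool [-0.18 -0.32 -0.01]
t 37.78 pos [ 609.44 -118.58  171.67] F [-0.51  0.07 -1.05] j [-0.46  0.88  0.76  0.19  2.   -2.22] w 13.0
shift now-tool [-1.91  1.28 29.39] | turn [-0.09 -0.04 -0.11] 0.1483863726422175 | shift after-turn [-1.89  1.23 29.39]
```

Request:
play_rows --motion '[[[-1.9,1.2,0],[0,0,0]],[[0,0,6],[0,0,0]],[[0,0,6],[0,0,0]],[[0,0,0],[0,0,0]],[[0,0,0],[0,0,0]]]'

```text
time_s: 38.2
eef_pos: [607.7, -116.6, 160.8]
ee_rot: [-0.256, 0.602, 0.755, 0.038]
force: [0.5, -0.2, -1.5]
grip_width: 0.157
```

```bash
python3 -c "
from sh import *
rep(60,84.6)"
```

```text
bar in port [ -0.87  -0.27 103.23] deg 59.945654925945966 F tool [-0.89  0.77  1.08] M tool [-0.17 -0.37 -0.02]
t 38.2 pos [ 607.66 -116.56  160.81] F [ 0.47 -0.19 -1.52] j [-0.46  0.88  0.79  0.19  1.97 -2.23] w 13.4
shift now-tool [ 0.73 -0.37 18.63] | turn [-0.04 -0.04 -0.05] 0.07626921032889275 | shift after-turn [ 0.75 -0.38 18.63]
```

Request:
play_rows --motion '[[[0,0,3],[0,0,0]],[[0,0,3],[0,0,0]],[[0,0,0],[0,0,0]]]'

```text
time_s: 38.45
eef_pos: [605.5, -114.2, 155.3]
ee_rot: [-0.257, 0.602, 0.755, 0.038]
force: [0.1, 0.4, -1.1]
grip_width: 0.153
```

Request:
play_rows --motion '[[[0,0,2],[0,0,0]],[[0,0,2],[0,0,0]],[[0,0,0],[0,0,0]]]'

```text
time_s: 38.7
eef_pos: [604.2, -112.8, 151.9]
ee_rot: [-0.257, 0.602, 0.755, 0.038]
force: [0.0, 0.5, -1.6]
grip_width: 0.151
```

```bash
python3 -c "
from sh import *
rep(60,84.6)"
```

```text
bar in port [-0.85 -0.28 92.98] deg 59.95708184959264 F tool [-0.23  0.6   1.59] M tool [-0.18 -0.33 -0.01]
t 38.7 pos [ 604.15 -112.78  151.95] F [ 0.05  0.54 -1.63] j [-0.46  0.87  0.83  0.19  1.94 -2.23] w 12.9
shift now-tool [ 0.71 -0.36  8.39] | turn [-0.05 -0.05 -0.04] 0.08394595880024003 | shift after-turn [ 0.71 -0.37  8.38]
```

Request:
play_rows --motion '[[[0,0,3],[0,0,0]],[[0,0,3],[0,0,0]],[[0,0,0],[0,0,0]]]'

```text
time_s: 38.95
eef_pos: [602.0, -110.5, 146.5]
ee_rot: [-0.257, 0.602, 0.755, 0.038]
force: [-0.7, -0.0, -1.9]
grip_width: 0.152
```

Request:
play_rows --motion '[[[0,0,2],[0,0,0]],[[0,0,0],[0,0,0]]]'

```text
time_s: 39.12
eef_pos: [601.5, -109.9, 145.1]
ee_rot: [-0.256, 0.602, 0.755, 0.038]
force: [0.5, -0.4, -2.1]
grip_width: 0.155
```

Request:
play_rows --motion '[[[0,0,1.5],[0,0,0]],[[0,0,0],[0,0,0]]]'

```text
time_s: 39.28
eef_pos: [601.3, -109.9, 144.8]
ee_rot: [-0.255, 0.602, 0.755, 0.038]
force: [0.9, -2.3, 2.7]
grip_width: 0.152
```

```bash
python3 -c "
from sh import *
rep(60,84.6)"
```

```text
bar in port [-0.83 -0.16 84.73] deg 59.95720841367369 F tool [-1.01 -0.5  -3.51] M tool [-0.09 -0.32 -0.  ]
t 39.28 pos [ 601.31 -109.86  144.77] F [ 0.87 -2.32  2.73] j [-0.46  0.86  0.86  0.19  1.91 -2.23] w 13.0
shift now-tool [ 0.82 -0.32  0.13] | turn [ 0.05  0.04 -0.04] 0.07425958991801354 | shift after-turn [ 0.82 -0.32  0.13]
```

Request:
play_rows --motion '[[[0,0,1.5],[0,0,0]],[[0,0,0],[0,0,0]],[[0,0,0],[0,0,0]],[[0,0,0],[0,0,0]]]'

```text
time_s: 39.62
eef_pos: [601.3, -109.9, 144.7]
ee_rot: [-0.254, 0.602, 0.756, 0.039]
force: [3.2, -5.8, 9.6]
grip_width: 0.153
```

Request:
play_rows --motion '[[[0,0,-1],[0,0,0]],[[0,0,0],[0,0,5]],[[0,0,0],[0,0,5]],[[0,0,0],[0,0,5]],[[0,0,0],[0,0,5]],[[0,0,0],[0,0,0]]]'

```text
time_s: 40.12
eef_pos: [601.5, -109.7, 144.7]
ee_rot: [-0.258, 0.726, 0.638, -0.007]
force: [3.3, -3.2, 6.5]
grip_width: 0.152
```

```bash
python3 -c "
from sh import *
rep(0,84.6)"
```

```text
bar in port [-0.82 -0.34 84.69] deg 39.709715648087816 F tool [-0.28  0.75 -7.99] M tool [-0.25 -0.09  0.17]
t 40.12 pos [ 601.46 -109.71  144.72] F [ 3.35 -3.23  6.55] j [-0.46  0.86  0.86  0.19  1.91 -1.88] w 13.0
shift now-tool [ 0.5  -0.74  0.08] | turn [ 0.12 -0.02 39.71] 39.709874833340926 | shift after-turn [-0.09 -0.89  0.09]
```

Request:
play_rows --motion '[[[0,0,0],[0,0,5]],[[0,0,0],[0,0,5]],[[0,0,0],[0,0,5]],[[0,0,0],[0,0,5]],[[0,0,0],[0,0,5]],[[0,0,0],[0,0,5]],[[0,0,0],[0,0,5]],[[0,0,0],[0,0,4.7]],[[0,0,0],[0,0,0]],[[0,0,0],[0,0,0]]]'

```text
time_s: 40.95
eef_pos: [601.5, -109.7, 144.7]
ee_rot: [-0.24, 0.898, 0.355, -0.093]
force: [3.2, -2.3, 5.3]
grip_width: 0.153
```

```bash
python3 -c "
from sh import *
rep(0,84.6)"
```

```text
bar in port [-0.85 -0.37 84.68] deg 0.24100272774677026 F tool [ 0.81  0.75 -6.52] M tool [-0.33  0.19  0.12]
t 40.95 pos [ 601.51 -109.72  144.69] F [ 3.24 -2.3   5.28] j [-0.46  0.86  0.86  0.19  1.91 -1.19] w 13.1
shift now-tool [-0.11 -0.93  0.07] | turn [ 0.11 -0.06  0.24] 0.2737013200214951 | shift after-turn [-0.11 -0.93  0.08]
```

Request:
play_rows --motion '[[[0,0,-0.6],[0,0,0]],[[0,0,0],[0,0,0]],[[0,0,0],[0,0,0]],[[0,0,0],[0,0,0]],[[0,0,0],[0,0,0]]]' --fingers 40

```text
time_s: 41.37
eef_pos: [601.0, -109.4, 144.0]
ee_rot: [-0.242, 0.898, 0.356, -0.095]
force: [-0.6, -0.1, -0.0]
grip_width: 0.467
```

Request:
play_rows --motion '[[[0,0,-5],[0,0,0]],[[0,0,-15],[0,0,0]],[[0,0,-20],[0,0,0]],[[0,0,-20],[0,0,0]],[[0,0,-20],[0,0,0]],[[0,0,-20],[0,0,0]],[[0,0,-20],[0,0,0]],[[0,0,0],[0,0,0]]]'

```text
time_s: 42.03
eef_pos: [643.4, -155.2, 251.1]
ee_rot: [-0.238, 0.899, 0.356, -0.092]
force: [-0.7, 0.4, 0.0]
grip_width: 0.467
```

Request:
play_rows --motion '[[[0,-25,0],[0,0,0]],[[0,-25,0],[0,0,0]],[[0,-25,0],[0,0,0]],[[0,-25,0],[0,0,0]],[[0,-25,0],[0,0,0]],[[0,-25,0],[0,0,0]],[[0,-25,0],[0,0,0]],[[0,-25,0],[0,0,0]],[[0,0,0],[0,0,0]]]'

```text
time_s: 42.78
eef_pos: [521.3, -24.7, 350.9]
ee_rot: [-0.24, 0.898, 0.357, -0.093]
force: [-0.2, -0.7, 1.1]
grip_width: 0.469
```

```bash
python3 - <<'E'
from sh import *
s=ctrl.sense();print(s["time_s"],s["eef_pos"],s["force"])
for n in("top","scene"):
    im=ctrl.capture(n);cv2.imwrite(f"pics/end_{n}.png",im[:,:,::-1])
    for k in("shell_bar","canister_mid","screwdriver","tester","gland_tray"):
        print(n,k,[(round(d['p'],2),round(d['position'][0]*640),round(d['position'][1]*400)) for d in ctrl.spot_in(n,k)][:4])
    print("expected bar",proj(n,o+PR@[0,0,84.6]),"bar top ends",proj(n,o+PR@[26,0,98.6]),proj(n,o+PR@[-26,0,98.6]))
    g=im.astype(int).mean(2)
    c=proj(n,o+PR@[0,0,98.6]).round().astype(int);print("x0",c[0]-14)
    for y in range(c[1]-13,c[1]+14): print(y," ".join(f"{int(v):3d}" for v in g[y,c[0]-14:c[0]+15]))
E
```

```text
42.7833 [521.3  -24.67 350.94] [-0.17 -0.69  1.07]
top shell_bar [(0.86, 187, 212), (0.84, 274, 215)]
top canister_mid [(0.67, 484, 219), (0.57, 456, 200)]
top screwdriver []
top tester [(0.86, 478, 152)]
top gland_tray [(0.56, 182, 163)]
expected bar [382.83 162.59] bar top ends [379.17 165.38] [391.8  153.76]
x0 372
146 147 147 147 148 148 147 140 111  86  91  98  95  87  76  63  56  55  56  57  57  57  57  57  58  62  67  76  83  89
147 147 148 147 147 148 145 130  93  67  74  84  90  89  85  77  67  60  56  55  55  57  57  57  58  56  56  59  66  70
148 148 147 148 147 147 141 114  74  49  52  63  74  82  89  90  84  76  65  58  55  54  55  58  58  57  56  57  57  58
149 147 148 147 148 146 134  98  58  41  40  46  58  70  84  89  90  89  81  71  60  57  55  55  55  57  57  57  57  56
150 148 148 148 148 142 123  81  47  39  38  40  43  55  67  75  81  87  88  80  72  67  63  59  57  56  56  55  54  55
151 148 148 148 147 138 109  66  42  38  39  37  39  42  48  57  66  75  79  80  80  83  81  74  65  60  59  56  52  52
152 148 147 148 145 131  93  55  39  38  38  38  38  37  40 
[... 5310 characters left out ...]
 128 129 128 127 128 128 127  96 143 160 163 164 165 160 143 137 137 137 137 137 158 164 165 143 149
231  82 118 128 128 129 128 127 127 128 128 128 100 141 159 162 164 165 164 144 137 137 137 137 137 158 163 133 125 135
232 100 120 128 128 128 129 128 128 128 128 128 101 141 160 162 165 167 168 145 137 136 137 137 137 158 161 114 129 138
233  87  97 119 127 128 128 127 128 128 128 128 112 134 150 153 159 161 163 144 137 136 137 136 137 157 151 131 134 138
234  89  82  99 123 127 127 128 127 128 128 128 113 106 104 100  93  90 101 129 136 137 136 137 136 150 120 131 137 138
235  94  88  98 114 125 128 128 128 127 128 128 116  87  78  78  78  77 111 132 136 136 137 137 130 102  93 128 137 135
```

```bash
python3 -c "
from rig import ctrl
print(ctrl.finish_job())"
```

```text
the job is handed in; nothing more can be done
None
```

The canister is in the dish with the white shell over it, pushed home and twisted about 60° clockwise to the ribs. I let go, moved the arm clear and handed the job in at about 43 s; it reports no verdict.

**Two problems on the way**
- **Finger length:** the finger ends turned out to be about 28 mm behind the reported TCP. My first grasp closed above the canister. I measured the offset by touching the canister's top and allowed for it from then on.
- **Canister fell once:** on the first release it tipped out of the dish and ended up lying on the bench in front of the meter. I picked it up again, set it against the downhill side of the dish and let go slowly. The network still found it in the dish just before the shell went over.

**Last checks**
- **Fit:** the tabs passed the gaps without contact. The rim met the plate at 84.7 mm in my estimated port frame. That is 80 mm home plus the 4.6 mm by which my camera estimate of the port's height was low, as the canister's contact with the dish floor had shown.
- **Shell position:** before release the bar was within 1 mm of the axis and 0.3° of the ribs, by my port estimate. In the final scene picture it lay within about 1 to 2 pixels of where the closed bar should be.
- **Other things:** the scene camera found the screwdriver, hand tester and grey tray where they were at the start, within a few pixels. The top camera missed the screwdriver, apparently because the arm hid it.
- **Not confirmed:** I couldn't see the canister once it was under the shell, so its final position rests on the last sighting before that. I had used up all 12 picture views, so the closing checks were by pixel values and detections only.

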